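Strip down a nested stock box: lid, cartons, trays

ROBOT

A 6-joint arm with a two-finger parallel gripper is mounted at the origin on the work surface. World frame = base frame: x ahead of the robot, y to its left, z up, the work surface at z = 0. Lengths are in m, angles in rad, forces in N, time in s.
With the tool pointing down it reaches from about 0.3 to 0.75 m from the base axis. Payload 8.5 kg.
Tool frame: the origin (TCP) lies at the very end of the fingers, on their centre line; the grasp point (between the pads) lies 19 mm behind it (hold_point_z is the distance from the TCP to the grasp point, in m); x points along the fingers, z is the direction in which the jaws open and shut, and the axes are right-handed (so a half turn about x gives the same grasp; the last joint's range is limited). The gripper opens to 88 mm and grips with 3 to 60 N. Pads are 18 mm wide; open, the fingers measure 123 mm over their backs; the gripper's body (75 mm by 187 mm) begins 45 mm behind the grasp point.
Start: joints at [-1.449, 0.381, 1.297, -0, 1.464, -0.215], TCP at [0.182, -0.519, 0.239] pointing down, gripper open.
Joint ranges: [-3.11, 3.11], [-0.89, 2.33], [0.22, 2.48], [-1.42, 4.56], [0.17, 2.85], [-2.88, 2.88]. Speed limits (rad/s): [2.39, 2.39, 3.14, 3.14, 3.14, 3.14].

INTERFACE

Orientations are given as a unit quaternion [w, x, y, z].
In Python, from cell import get_state, read_camera, calibration, finish_job, hold_point_z gives the robot as it stands.
- The arm moves only by the tool send_rows, never from a script. Its argument "commands" is one flat list of numbers, 7 for each row, row after row: the shift along the world's x, y, z in units of 40 mm (1.0 is 40 mm), then the turn, a rotation vector about the world's x, y, z in units of 8 degrees (1.0 is 8 degrees), then the finger opening in mm, from 0 to 88.1. A call has 1 to 20 rows; each row is the pose to reach, as a shift and turn from the pose measured when the call began; what a row does not reach only later rows make up. A row lasts 1/8 s, in which the tool goes at most 62.5 mm and 10.7 degrees, less where a joint would pass 70% of its speed; a pose out of reach is approached as far as the arm can. A call with a gripper value outside its range is refused whole. The fingers move at their own pace and stop on an object; "grip_force" is the grip in N (left out, the last holds). Time passes only in rows, so rows that repeat a pose let the fingers close. It gives the time, the measured TCP pose, the force and the opening at its end, in the units of the state.
- get_state(): the state, without advancing time (a new reading comes with each control period).
- read_camera(name): name is "scene" or "top" or "wrist"; returns (picture, depth): 420x560x3 uint8, red, green, blue; 420x560 float32, m along the optical axis (not along the pixel's ray), 0 where there is no reading.
- calibration(name): a dict with "fovy" (degrees; the focal length in pixels is half the picture's height over the tangent of half this angle, whatever the lens; pixels are square), "cx", "cy" (the principal point, pixels), "origin" and "attitude" of the camera in the world. Camera axes: x right, y up, looking along -z (the intrinsics and any distortion apply to the point x, -y, -z); pixel columns grow to the right and rows downward; lengths in m; the calibration is good to about 2 mm. A picture is of the moment at which its call begins: read the wrist's pose just before it. calibration takes no time and is no camera call; for the wrist camera it gives the pose at the moment of the call.
- finish_job(): hands the job in, once; it reports no verdict.
The state is a dict: "t": time; "joint_positions": joint angles; "joint_velocities": joint speeds; "effort": joint torques, N m; "tool_pos": TCP position; "eef_rot": TCP orientation; "force": force on the tool from outside, world axes, zero at the start; "torque": the same for the moment, N m; "grip_width": finger opening in m.
Only numpy, scipy, OpenCV 4.12 (cv2) and the standard library are available. Lean on these libraries where they do the work, as an engineer would, in place of code of your own. Each camera call takes 0.05 s, during which the arm holds its last target.

TASK

Unpack the closed stock box in reverse order of packing: lift the deep lid off and stand it, open side down, centred and square on the blue mat; move the cartons of the upper tray onto the yellow board, then lift the empty upper tray onto the wooden board, centred and square; then do the same with the cartons of the lower tray and finally nest the empty lower tray fully down on top of the upper one. All the cartons must end in one neat pile, lying flat, one on another, centred and square on the yellow board with their long sides along its long side; keep lid and trays upright and leave the tape roll, shoe box and label pad alone.

Things in the scene. Friction and masses are not known exactly. Their poses are not given: they have to be found in the camera images.
- box_base: fixed brown cardboard base of the stock box, a 270 (x) x 140 (y) mm board 6 mm thick with a 14 mm high rim on it that keeps the lower tray centred with 5 mm play. Origin: centre of its underside, on the table; x is its long axis. On it stands the lower tray, on that the upper tray, and over both the lid.
- lid: deep cream cardboard lid, red band, open below, 256 (x) x 126 (y) x 120 (z) mm, 0.2 kg; origin: centre of its lower edge. Starts on the base (6 mm up) with 5 mm play, over the trays, which reach 102 mm up inside it: lift it straight up 115 mm. Black bridge handle mid-top: bar 100 mm along x, 14 mm wide in y, z = 138 to 152 mm, with a 14 mm wide post under each end.
- upper_tray: grey plastic tray, 220 (x) x 84 (y) mm, 0.22 kg; origin: centre, at the underside of its two 6 mm foot ribs (x = +-93). Floor top z = 10 mm, side lips to 18, end walls (8 thick) to 50, four corner ears (y = +-47 to 51) to 58. Mid-tray a fin to pinch along x: 12 thick in x, 60 wide in y, up to z = 44. A carton slot either side of it. It starts nested on lower_tray.
- lower_tray: second tray just like upper_tray, under it in the base at the start (origin 6 mm above the base's). A tray nests on another with its origin 44 mm above that one's: floor on the end walls, ribs inside them and sides between the ears, each with 5 mm play.
- lid_mat: fixed blue mat, 280 (x) x 150 (y) mm, 4 mm thick, where the lid goes. Origin: centre of its underside on the table; x is its long axis.
- tray_board: fixed wooden board, 250 (x) x 120 (y) mm, 10 mm thick, where the trays go. Origin: centre of its underside on the table; x is its long axis.
- pile_board: fixed yellow board, 100 (x) x 80 (y) mm, 8 mm thick, where the cartons are piled. Origin: centre of its underside on the table; x is its long axis.
- tape_roll: bystander: roll of brown tape lying flat, 100 mm across, 48 mm high, origin under its centre.
- shoe_box: bystander: closed shoe box, 106 (x) x 146 (y) x 74 mm, origin under its centre.
- label_pad: bystander: white pad of labels, 80 x 110 x 18 mm, origin under its centre.
- carton_1: flat teal carton with a red band, 70 (x) x 60 (y) x 28 (z) mm, rigid, 0.12 kg; may be absent. At the start in the upper tray, at -55 mm along the tray's x, on its floor, its x along the tray's x. Origin: centre of its underside. Beside it only the tray's side lips, 8 mm high: pinch it across its 60 mm.
- carton_2: flat teal carton with a red band, 70 (x) x 60 (y) x 28 (z) mm, rigid, 0.12 kg; may be absent. At the start in the upper tray, at +55 mm along the tray's x, on its floor, its x along the tray's x. Origin: centre of its underside. Beside it only the tray's side lips, 8 mm high: pinch it across its 60 mm.
- carton_3: flat teal carton with a red band, 70 (x) x 60 (y) x 28 (z) mm, rigid, 0.12 kg; may be absent. At the start in the lower tray, at -55 mm along the tray's x, on its floor, its x along the tray's x. Origin: centre of its underside. Beside it only the tray's side lips, 8 mm high: pinch it across its 60 mm.
- carton_4: flat teal carton with a red band, 70 (x) x 60 (y) x 28 (z) mm, rigid, 0.12 kg; may be absent. At the start in the lower tray, at +55 mm along the tray's x, on its floor, its x along the tray's x. Origin: centre of its underside. Beside it only the tray's side lips, 8 mm high: pinch it across its 60 mm.
Not all that is in view belongs to the job. Several things look just like the pile_board: the one meant starts farthest to the robot's left.

How it is judged:
By the outcome, as a careful person would: the job done as asked, in the order asked, and still so for the second after the job is handed in, with the robot touching nothing.
Of carton_1, carton_2, carton_3, carton_4 only 3 to 4 are there at a start; the rules pass over those that are not, and their reading is None.
At some moment in a run one of lid, upper_tray may be knocked a few centimetres aside while the robot is not near it.
It also fails if it takes over 210 s, if anything falls off the work surface, if the arm or the gripper's body presses on something with over 40 N, if the wrist force passes 120 N, or if a joint passes its speed limit or range.

## Working session

There is one attempt and no reset: what is moved stays moved. The work goes in short steps, Python scripts to look and compute and a tool call to move; the robot and the scene stay as the last step left them, time stands still between calls to the robot, and variables do not carry over. Pictures are saved under pics/ and viewed, and the job is handed in when it is done.

Besides the shell and the picture viewer there is one more tool, called as name(argument=value, ...) on one line, values as JSON. send_rows: Moves the arm, as the interface text tells. Its arguments: {"type":"object","properties":{"commands":{"type":"array"},"grip_force":{"type":"number"}},"required":["commands"]}

```bash
ls; mkdir -p pics; python3 - <<'E'
from cell import *
import cv2,numpy as np
s=get_state(); print(s)
for n in ("scene","top","wrist"):
    c=calibration(n); print(n,c)
    p,d=read_camera(n); cv2.imwrite(f"pics/{n}0.png",p[:,:,::-1]); np.savez(f"pics/{n}0.npz",p=p,d=d)
    print((d>0).mean())
E
```

```text
pics
{'t': 0.0, 'joint_positions': array([-1.44926829e+00,  3.81196742e-01,  1.29824461e+00,  1.18114374e-05,
        1.46358828e+00, -2.15326160e-01]), 'joint_velocities': array([-0.00199338,  0.00024596, -0.00037589,  0.00058393,  0.00195731,
       -0.00061514]), 'effort': array([ 2.34163046e-03, -4.37920725e+01, -2.24556613e+01,  7.14964257e-02,
        3.52507608e-02, -1.29217938e-04]), 'tool_pos': array([ 0.18173901, -0.51881648,  0.23814282]), 'eef_rot': array([ 0.57640144,  0.40948762,  0.57707931, -0.40873065]), 'force': array([0.09271512, 0.71850327, 0.04826059]), 'torque': array([ 0.00645544, -0.01309753, -0.01397454]), 'grip_width': 0.08835721226948254}
scene {'fovy': 49.466550022086786, 'cx': 280.9773926308829, 'cy': 211.65233350032233, 'origin': array([1.27969729, 0.1473942 , 0.88449544]), 'attitude': array([0.53648914, 0.21869192, 0.30977136, 0.75391973])}
0.9959863945578231
top {'fovy': 45.45229803521376, 'cx': 278.6418800017229, 'cy': 207.25296162604917, 'origin': array([ 0.23211477, -0.11735391,  1.47652139]), 'attitude': array([ 0.72181161,  0.078381  , -0.07476895, -0.68355982])}
0.9959396258503401
wrist {'fovy': 66.64994782744456, 'cx': 276.01504661704735, 'cy': 198.42589411453503, 'origin': array([ 0.2491069 , -0.49489149,  0.38454694]), 'attitude': array([ 0.8078375 , -0.1131023 ,  0.08128271, -0.57271246])}
0.9958630952380952
```

View pics/top0.png

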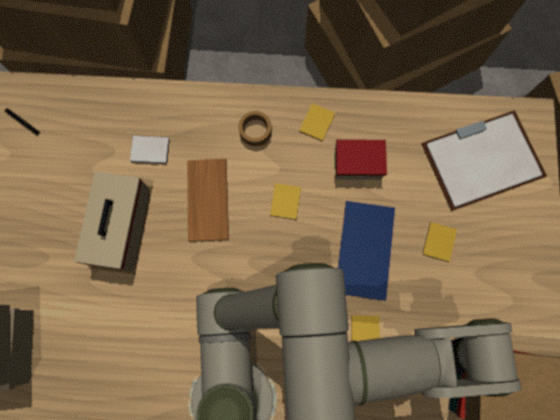

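View pics/scene0.png

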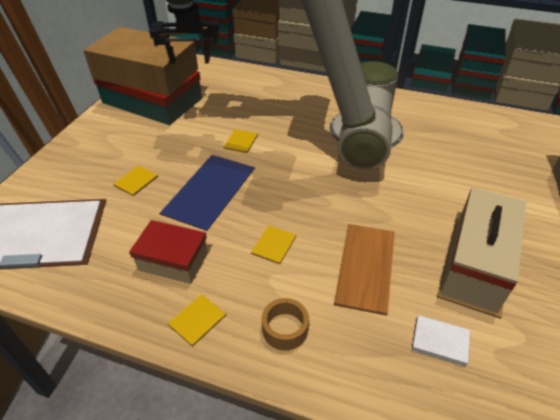

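View pics/wrist0.png

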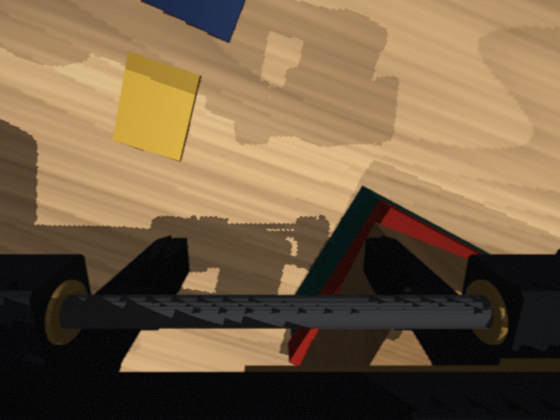

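```bash
cat > h.py <<'E'
import numpy as np,cv2
from cell import *
from scipy.spatial.transform import Rotation as R
def q2m(q): return R.from_quat([q[1],q[2],q[3],q[0]]).as_matrix()
class Cam:
    def __init__(s,n,c=None):
        c=c or calibration(n); s.c=c; s.f=210/np.tan(np.radians(c['fovy'])/2); s.o=np.array(c['origin']); s.M=q2m(c['attitude'])
    def rays(s,px):
        px=np.atleast_2d(px).astype(float)
        d=np.c_[(px[:,0]-s.c['cx'])/s.f,-(px[:,1]-s.c['cy'])/s.f,-np.ones(len(px))]
        return d@s.M.T
    def plane(s,px,z):
        r=s.rays(px); return s.o+r*((z-s.o[2])/r[:,2])[:,None]
    def pts(s,px,d):
        return s.o+s.rays(px)*np.asarray(d)[:,None]
    def proj(s,P):
        q=(np.atleast_2d(P)-s.o)@s.M; return np.c_[s.c['cx']+s.f*q[:,0]/-q[:,2],s.c['cy']-s.f*q[:,1]/-q[:,2]]
    def cloud(s,d):
        v,u=np.mgrid[0:d.shape[0],0:d.shape[1]]
        P=s.pts(np.c_[u.ravel(),v.ravel()],d.ravel()).reshape(*d.shape,3); P[d<=0]=np.nan; return P
def shot(n,name):
    st=get_state(); cam=Cam(n); p,d=read_camera(n); cv2.imwrite(f"pics/{name}.png",p[:,:,::-1]); np.savez(f"pics/{name}.npz",p=p,d=d,o=cam.o,M=cam.M,f=cam.f,cx=cam.c['cx'],cy=cam.c['cy']); return cam,p,d
def load(name):
    z=np.load(f"pics/{name}.npz"); c=Cam.__new__(Cam); c.o=z['o'];c.M=z['M'];c.f=float(z['f']);c.c=dict(cx=float(z['cx']),cy=float(z['cy'])); return c,z['p'],z['d']
def hsv(p): return cv2.cvtColor(p,cv2.COLOR_RGB2HSV)
def rects(cam,mask,z,minA=100):
    mask=cv2.morphologyEx(mask.astype(np.uint8),cv2.MORPH_OPEN,np.ones((3,3)))
    cs,_=cv2.findContours(mask,cv2.RETR_EXTERNAL,cv2.CHAIN_APPROX_NONE); out=[]
    for c in cs:
        if cv2.contourArea(c)<minA: continue
        W=cam.plane(c[:,0,:],z)[:,:2]; (cx,cy),(w,h),a=cv2.minAreaRect((W*1000).astype(np.float32))
        if w<h: w,h,a=h,w,a+90
        a=(a+90)%180-90
        b=c[:,0,:]; out.append((np.array([cx,cy]),np.array([w,h]),a,b.mean(0).round(),[b.min(0).tolist(),b.max(0).tolist()]))
    return out
def tool():
    s=get_state(); M=q2m(s['eef_rot']); return s['tool_pos'],M
E
python3 - <<'E'
from h import *
for n in("top","scene"):
    z=np.load(f"pics/{n}0.npz");p,d=z['p'],z['d'];cam=Cam(n);H=hsv(p)
    P=cam.cloud(d)
    print(n,'table z',np.nanmedian(P[150:250,240:260,2]))
    Y=(H[...,0]>20)&(H[...,0]<30)&(H[...,1]>190)&(H[...,2]>150)
    for r in rects(cam,Y,.008): print('Y',r)
    B=(H[...,0]>105)&(H[...,0]<130)&(H[...,1]>120)
    for r in rects(cam,B,.004,300): print('B',r)
print('tool',tool())
cam=Cam("top");z=np.load("pics/top0.npz");P=cam.cloud(z['d'])
for u,v in [(105,215),(120,185),(95,250),(207,200),(130,230),(285,201),(150,150)]: print(u,v,P[v,u].round(3), hsv(z['p'])[v,u])
E
```

```text
top table z 0.0002405891303025598
B (array([ 442.82229614, -363.12994385]), array([271.91455078, 141.32609558]), -5.073112487792969, array([366., 250.]), [[340, 203], [393, 298]])
scene table z 0.0015135786087075997
Y (array([ 836.04199219, -205.55558777]), array([99.58912659, 79.72298431]), -21.4464111328125, array([197., 319.]), [[169, 296], [223, 343]])
Y (array([ 576.67736816, -119.20490265]), array([99.53917694, 79.13334656]), -5.583427429199219, array([273., 244.]), [[252, 226], [294, 261]])
Y (array([ 478.63220215, -583.2008667 ]), array([98.68508148, 77.82213593]), -14.084579467773438, array([135., 179.]), [[115, 166], [155, 193]])
Y (array([ 200.96670532, -366.3621521 ]), array([95.75543213, 78.42379761]), 1.4515013694763184, array([241., 140.]), [[226, 130], [255, 149]])
B (array([ 459.43862915, -364.09545898]), array([235.85462952, 136.97052002]), -4.9992523193359375, array([207., 194.]), [[176, 166], [239, 225]])
tool (array([ 0.18175936, -0.51888736,  0.23830647]), array([[-9.68764387e-05,  9.43801898e-01,  3.30511677e-01],
       [ 1.05205973e-03,  3.30511592e-01, -9.43801346e-01],
       [-9.99999442e-01,  2.56285914e-04, -1.02495476e-03]]))
105 215 [0.476 0.362 0.158] [120  90  17]
120 185 [0.569 0.343 0.124] [ 22  70 164]
95 250 [0.384 0.387 0.128] [ 19  73 164]
207 200 [0.565 0.115 0.011] [ 14 158 137]
130 230 [0.447 0.305 0.109] [  6 174  44]
285 201 [ 0.575 -0.119  0.012] [ 22 173 183]
150 150 [0.71  0.3   0.022] [ 15  17 181]
```

```bash
python3 - <<'E'
from h import *
for n in("top","scene"):
    z=np.load(f"pics/{n}0.npz");p,d=z['p'],z['d'];cam=Cam(n);H=hsv(p);P=cam.cloud(d)
    X,Y,Z=P[...,0],P[...,1],P[...,2]
    reg=(X>.25)&(X<.75)&(Y>.2)&(Y<.5)
    m=reg&(Z>.140)&(Z<.175); 
    for r in rects(cam,m,.158,20): print(n,'handle',r)
    m=reg&(Z>.116)
    for r in rects(cam,m,.126,200): print(n,'lidtop',r)
    m=(X>.4)&(X<.75)&(Y>.03)&(Y<.2)&(H[...,1]>130)&(H[...,0]<17)&(Z>0.004)
    for r in rects(cam,m,.010,200): print(n,'board',r)
    m=(X>.5)&(X<.65)&(Y>-.2)&(Y<-.05)&(H[...,0]>17)&(H[...,1]>150)
    for r in rects(cam,m,.008,200): print(n,'pile',r)
E
```

```text
top handle (array([470.52392578, 363.49569702]), array([99.78372192, 19.89825821]), -4.916374206542969, array([104., 217.]), [[97, 199], [111, 235]])
top lidtop (array([471.70819092, 365.3425293 ]), array([257.08633423, 130.2520752 ]), -5.0754241943359375, array([106., 220.]), [[74, 172], [139, 267]])
top board (array([569.11010742, 115.53097534]), array([250.51974487, 117.89753723]), 6.241562366485596, array([208., 200.]), [[187, 159], [227, 240]])
top pile (array([ 576.58618164, -119.41235352]), array([100.04856873,  78.26445007]), -4.64617919921875, array([285., 201.]), [[271, 184], [299, 218]])
scene handle (array([481.8850708 , 363.27017212]), array([115.94457245,  16.48702431]), -6.166725158691406, array([495., 223.]), [[488, 205], [501, 240]])
scene lidtop (array([476.80987549, 364.14962769]), array([267.08508301, 127.73139954]), -5.0798492431640625, array([491., 235.]), [[453, 187], [525, 283]])
scene board (array([570.7076416 , 113.87802887]), array([254.4969635 , 120.03088379]), 5.945648670196533, array([366., 269.]), [[334, 224], [393, 313]])
scene pile (array([ 577.33227539, -119.62785339]), array([106.83291626,  83.23300171]), -5.39581298828125, array([273., 244.]), [[251, 225], [295, 263]])
```

send_rows(commands=[3.4, 2.1, 2.05, 2, 0, 0, 88, 3.4, 2.1, 2.05, 0, 0, 2, 88, 6.7, 4.2, 2.05, 0, 0, 4, 88, 6.7, 4.2, 2.05, 0, 0, 4, 88, 6.7, 4.2, 2.05, 0, 0, 4, 88, 6.7, 4.2, 2.05, 0, 0, 4, 88, 8.7, 13, 2.05, 0, 0, 11, 88, 8.7, 13, 2.05, 0, 0, 11, 88, 8.7, 13, 2.05, 0, 0, 11, 88, 8.7, 13, 2.05, 0, 0, 11, 88, 8.7, 13, 2.05, 0, 0, 11, 88, 8.7, 13, 2.05, 0, 0, 11, 88, 7.2, 22, 2.05, 0, 0, 19.4, 88, 7.2, 22, 2.05, 0, 0, 19.4, 88, 7.2, 22, 2.05, 0, 0, 19.4, 88, 7.2, 22, 2.05, 0, 0, 19.4, 88, 7.2, 22, 2.05, 0, 0, 19.4, 88, 7.2, 22, 2.05, 0, 0, 19.4, 88, 7.2, 22, 2.05, 0, 0, 19.4, 88, 7.2, 22, 2.05, 0, 0, 19.4, 88], grip_force=20)

```text
t: 2.65
tool_pos: [0.47, 0.3608, 0.3198]
eef_rot: [0.523, -0.475, 0.524, 0.475]
force: [-0.7, -0.2, -0.2]
grip_width: 0.0881
```

```bash
python3 - <<'E'
from h import *
cam,p,d=shot("wrist","w1"); t,M=tool(); print(t,M.round(3), get_state()['joint_positions'].round(2)); 
H=hsv(p);P=cam.cloud(d);Z=P[...,2]
m=(Z>.140)&(Z<.165)&(np.arange(420)[:,None]<420)
for r in rects(cam,m,.158,100): print('handle',r)
m=(Z>.116)&(Z<.135)
for r in rects(cam,m,.126,200): print('lid',r)
cam,p,d=shot("top","t1")
E
```

```text
[0.47011353 0.36041477 0.31994519] [[-0.001 -0.995  0.098]
 [-0.002  0.098  0.995]
 [-1.     0.001 -0.002]] [ 0.45  0.42  1.   -0.    1.72 -1.02]
handle (array([470.53945923, 369.46356201]), array([99.17217255, 13.38723183]), -4.82293701171875, array([284., 179.]), [[277, 130], [291, 228]])
lid (array([472.11569214, 369.49597168]), array([256.29302979, 126.12693024]), -5.111808776855469, array([284., 161.]), [[220, 47], [348, 281]])
```

View pics/w1.png

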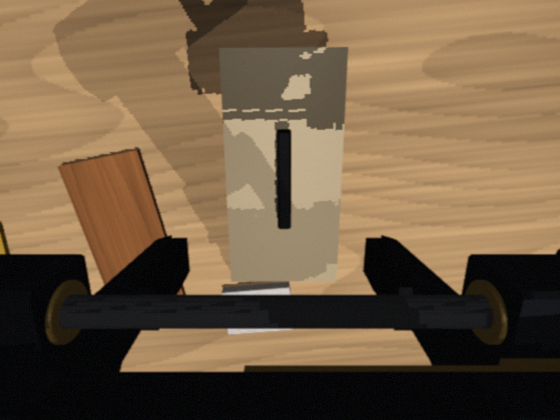

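View pics/t1.png

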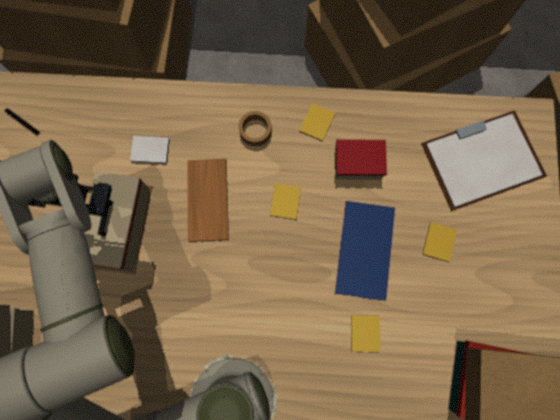

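send_rows(commands=[0, 0.2, 0, 0, 0, 0.08, 60, 0, 0.2, 0, 0, 0, 0.08, 60, 0, 0.2, -2, 0, 0, 0.08, 60, 0, 0.2, -3.5, 0, 0, 0.08, 60, 0, 0.2, -3.5, 0, 0, 0.08, 60, 0, 0.2, -4, 0, 0, 0.08, 60, 0, 0.2, -4, 0, 0, 0.08, 60])

```text
t: 3.62
tool_pos: [0.4706, 0.3683, 0.1609]
eef_rot: [0.521, -0.478, 0.522, 0.477]
force: [-0.3, 0.3, 0.0]
grip_width: 0.0598
```

```bash
python3 - <<'E'
from h import *
cam,p,d=shot("wrist","w2"); t,M=tool(); print(t,M.round(3), cam.proj(t)); 
H=hsv(p);P=cam.cloud(d);Z=P[...,2]
m=(Z>.140)&(Z<.165)
for r in rects(cam,m,.158,100): print('handle',r)
E
```

```text
[0.47090411 0.36852356 0.16177842] [[ 0.001 -0.996  0.088]
 [-0.     0.088  0.996]
 [-1.    -0.001 -0.   ]] [[274.86821944 254.95040112]]
handle (array([457.68212891, 370.37435913]), array([75.93637848, 13.74916553]), -5.1098785400390625, array([276., 223.]), [[262, 151], [290, 294]])
```

View pics/w2.png

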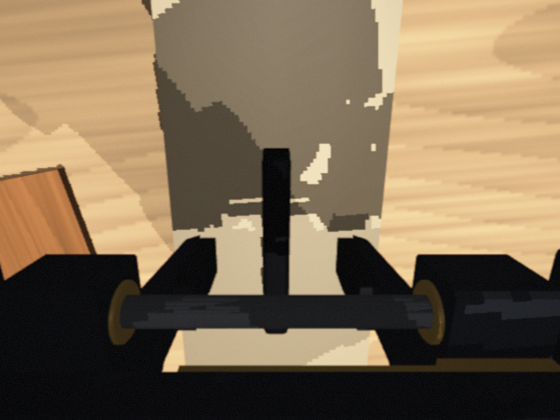

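send_rows(commands=[0, 0, -0.68, 0, 0, 0, 60, 0, 0, -0.68, 0, 0, 0, 0, 0, 0, -0.68, 0, 0, 0, 0, 0, 0, -0.68, 0, 0, 0, 0, 0, 0, -0.68, 0, 0, 0, 0, 0, 0, -0.68, 0, 0, 0, 0, 0, 0, -0.2, 0, 0, 0, 0, 0, 0, 0.5, 0, 0, 0, 0, 0, 0, 1.5, 0, 0, 0, 0, 0, 0, 2.5, 0, 0, 0, 0, 0, 0, 3.5, 0, 0, 0, 0, 0, 0, 3.7, 0, 0, 0, 0, 0, 0, 3.7, 0, 0, 0, 0], grip_force=35)

```text
t: 5.3
tool_pos: [0.4707, 0.3684, 0.3085]
eef_rot: [0.521, -0.478, 0.522, 0.477]
force: [-0.2, 0.4, -2.2]
grip_width: 0.0133
```

```bash
python3 - <<'E'
from h import *
cam,p,d=shot("wrist","w3"); print(tool())
cam,p,d=shot("scene","s3")
E
```

```text
(array([0.47059522, 0.36833698, 0.30783099]), array([[-0.00161023, -0.99615074,  0.0876419 ],
       [-0.00189222,  0.08764489,  0.99614998],
       [-0.99999691,  0.00143819, -0.00202606]]))
```

View pics/s3.png

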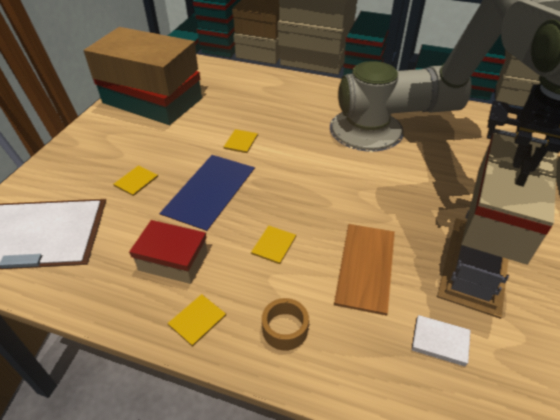

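View pics/w3.png

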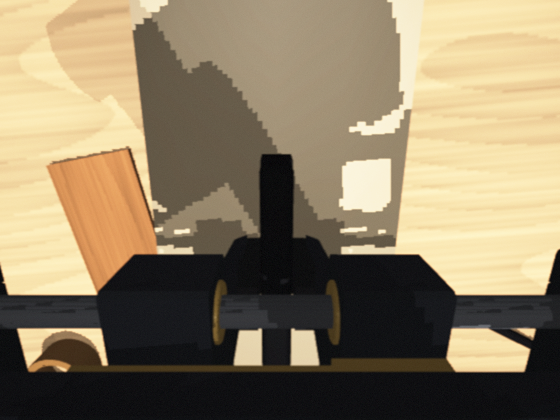

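```bash
python3 - <<'E'
from h import *
for nm in("t1","s3"):
    cam,p,d=load(nm);H=hsv(p);P=cam.cloud(d)
    X,Y,Z=P[...,0],P[...,1],P[...,2]
    B=(H[...,0]>105)&(H[...,0]<130)&(H[...,1]>100)&(X>.2)&(X<.7)&(Y<-.2)&(Y>-.6)&(Z<.03)
    B=cv2.morphologyEx(B.astype(np.uint8),cv2.MORPH_CLOSE,np.ones((3,3)))
    for r in rects(cam,B,.004,300): print('B',r)
E
```

```text
B (array([ 443.12265015, -362.5612793 ]), array([273.1774292 , 143.16690063]), -5.146537780761719, array([365., 250.]), [[337, 202], [393, 298]])
B (array([ 444.77410889, -363.26599121]), array([268.91201782, 141.4908905 ]), -5.051055908203125, array([207., 193.]), [[163, 157], [248, 228]])
```

send_rows(commands=[0.5, -4, 0, 0, 0, 0, 0, 1, -8, 0, 0, 0, 0, 0, 1, -8, 0, 0, 0, 0, 0, 1, -8, 0, 0, 0, 0, 0, 1, -8, 0, 0, 0, 0, 0, 1, -8, 0, 0, 0, 0, 0, -0.68, -18.28, 0, 0, 0, 0, 0, -0.68, -18.28, 0, 0, 0, 0, 0, -0.68, -18.28, 0, 0, 0, 0, 0, -0.68, -18.28, 0, 0, 0, 0, 0, -0.68, -18.28, 0, 0, 0, 0, 0, -0.68, -18.28, 0, 0, 0, 0, 0, -0.68, -18.28, 0, 0, 0, 0, 0, -0.68, -18.28, 0, 0, 0, 0, 0, -0.68, -18.28, 0, 0, 0, 0, 0, -0.68, -18.28, 0, 0, 0, 0, 0])

```text
t: 7.4
tool_pos: [0.4439, -0.3614, 0.3077]
eef_rot: [0.52, -0.478, 0.522, 0.478]
force: [-0.6, 1.0, -2.1]
grip_width: 0.0133
```

```bash
python3 - <<'E'
from h import *
print(tool(),get_state()['joint_positions'].round(2))
cam,p,d=shot("wrist","w4"); 
cam,p,d=shot("top","t4")
cam,p,d=shot("scene","s4")
cv2.imwrite("pics/m4.png",np.hstack([cv2.imread("pics/w4.png")[:,:],cv2.imread("pics/s4.png")])[:, :][::1, ::1] if 0 else cv2.resize(np.hstack([cv2.imread("pics/w4.png"),cv2.imread("pics/s4.png")]),(800,300)))
E
```

```text
(array([ 0.4439417 , -0.36140659,  0.30768525]), array([[-0.00202759, -0.99631371,  0.08576055],
       [-0.00179457,  0.08576421,  0.99631385],
       [-0.99999633,  0.00186621, -0.00196185]])) [-0.89  0.38  1.09 -0.    1.66 -2.37]
```

View pics/m4.png

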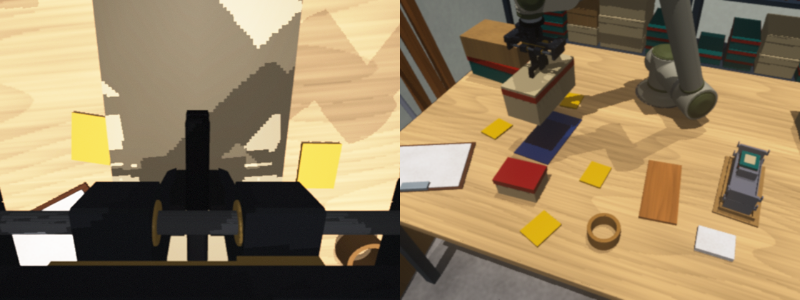

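send_rows(commands=[-0.02, -0.04, -1.3, 0, 0, 0, 0, -0.02, -0.04, -2.6, 0, 0, 0, 0, -0.02, -0.04, -3.6, 0, 0, 0, 0, -0.02, -0.04, -4.1, 0, 0, 0, 0, -0.02, -0.04, -4.25, 0, 0, 0, 0, -0.02, -0.04, -4.3, 0, 0, 0, 0, -0.02, -0.04, -4.35, 0, 0, 0, 0, -0.02, -0.04, -4.38, 0, 0, 0, 0, -0.02, -0.04, -4.4, 0, 0, 0, 0, -0.02, -0.04, -4.4, 0, 0, 0, 0])

```text
t: 8.8
tool_pos: [0.4431, -0.3642, 0.1328]
eef_rot: [0.52, -0.479, 0.522, 0.477]
force: [-1.4, -2.9, 5.0]
grip_width: 0.0134
```

send_rows(commands=[0, 0, 0, 0, 0, 0, 40, 0, 0, 0, 0, 0, 0, 40, 0, 0, 0, 0, 0, 0, 40, 0, 0, 1, 0, 0, 0, 40, 0, 0, 2, 0, 0, 0, 40, 0, 0, 3.5, 0, 0, 0, 40, 0, 0, 4.5, 0, 0, 0, 40, 0, 0, 4.5, 0, 0, 0, 40])

```text
t: 9.8
tool_pos: [0.4435, -0.3646, 0.3156]
eef_rot: [0.52, -0.481, 0.522, 0.475]
force: [-0.5, -0.4, -0.6]
grip_width: 0.0403
```

```bash
python3 - <<'E'
from h import *
print(tool())
cam,p,d=shot("wrist","w5"); 
H=hsv(p);P=cam.cloud(d);X,Y,Z=P[...,0],P[...,1],P[...,2]
m=(Z>.114)&(Z<.135)
for r in rects(cam,m,.124,200): print('lid',r)
m=(Z>.140)&(Z<.165)
for r in rects(cam,m,.156,100): print('handle',r)
B=(H[...,0]>105)&(H[...,0]<130)&(H[...,1]>100)&(Z<.02)
for r in rects(cam,B,.004,50): print('B',r)
E
```

```text
(array([ 0.44353507, -0.36461113,  0.315649  ]), array([[ 0.00289424, -0.99626016,  0.08635577],
       [-0.00879237,  0.08632744,  0.99622802],
       [-0.99995716, -0.0036426 , -0.00850964]]))
lid (array([ 444.17315674, -362.93914795]), array([255.82511902, 126.12536621]), -4.964820861816406, array([278., 157.]), [[214, 45], [343, 280]])
handle (array([ 443.23416138, -362.91925049]), array([99.4329071 , 13.33184814]), -4.483787536621094, array([278., 177.]), [[271, 129], [285, 228]])
```

View pics/w5.png

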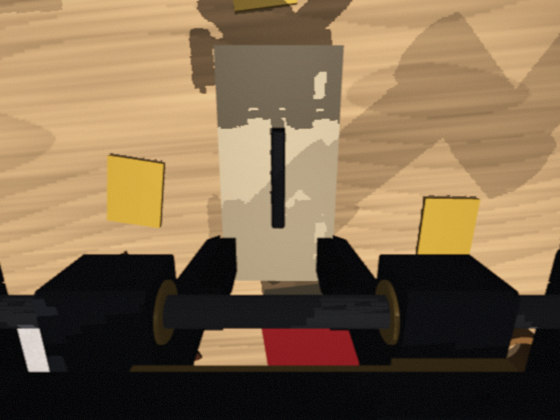

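send_rows(commands=[1, 4, 0.5, 0, 0, 0, 80, 1.5, 8, 0.5, 0, 0, 0, 80, 1.5, 8, 0.5, 0, 0, 0, 80, 1.5, 8, 0.5, 0, 0, 0, 80, 1.5, 8, 0.5, 0, 0, 0, 80, 1.5, 8, 0.5, 0, 0, 0, 80, 0.67, 18.3, 0, 0, 0, 0, 80, 0.67, 18.3, 0, 0, 0, 0, 80, 0.67, 18.3, 0, 0, 0, 0, 80, 0.67, 18.3, 0, 0, 0, 0, 80, 0.67, 18.3, 0, 0, 0, 0, 80, 0.67, 18.3, 0, 0, 0, 0, 80, 0.67, 18.3, 0, 0, 0, 0, 80, 0.67, 18.3, 0, 0, 0, 0, 80, 0.67, 18.3, 0, 0, 0, 0, 80])

```text
t: 11.72
tool_pos: [0.4704, 0.3666, 0.3124]
eef_rot: [0.519, -0.479, 0.523, 0.476]
force: [0.2, -1.4, -0.0]
grip_width: 0.0801
```

```bash
python3 - <<'E'
from h import *
print(tool())
cam,p,d=shot("wrist","w6"); 
cam,p,d=shot("top","t6"); 
cam,p,d=shot("scene","s6"); 
E
```

```text
(array([0.47035427, 0.36662439, 0.31238342]), array([[-1.21286978e-03, -9.96176144e-01,  8.73591357e-02],
       [-6.57253223e-03,  8.73652542e-02,  9.96154664e-01],
       [-9.99977665e-01,  6.34035151e-04, -6.65336249e-03]]))
```

View pics/w6.png

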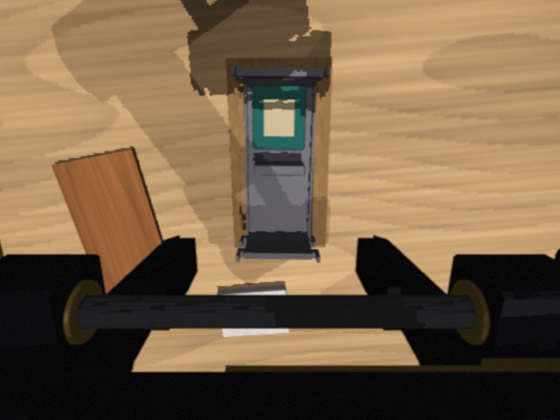

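View pics/s6.png

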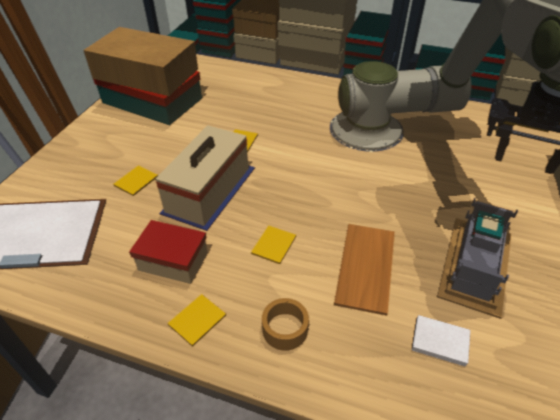

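```bash
cat >> h.py <<'E'
def teal(p):
    H=hsv(p); return (H[...,0]>75)&(H[...,0]<100)&(H[...,1]>110)
def filled(m):
    m=m.astype(np.uint8); cs,_=cv2.findContours(m,cv2.RETR_EXTERNAL,cv2.CHAIN_APPROX_NONE); o=np.zeros_like(m); cv2.drawContours(o,cs,-1,1,-1); return o
E
python3 - <<'E'
from h import *
cam,p,d=load("w6");P=cam.cloud(d);Z=P[...,2];X=P[...,0];Y=P[...,1]
m=filled(teal(p))
for r in rects(cam,m,.088,100): print('carton',r)
print(np.nanmedian(Z[110:130,270:290]), hsv(p)[90,262])
for (u,v) in [(280,155),(280,190),(280,243),(280,78)]: print(u,v,P[v,u].round(3))
near=(X>.3)&(X<.64)&(Y>.25)&(Y<.5)
m=near&(Z>.085)&(Z<.125)
for r in rects(cam,m,.105,10): print('walls',r)
m=near&(Z>.003)
for r in rects(cam,filled(m),.02,100): print('base',r)
E
```

```text
carton (array([411.43222046, 374.06069946]), array([69.1446228 , 58.30345535]), -5.490997314453125, array([279., 116.]), [[253, 85], [305, 148]])
0.08865399861198564 [ 88 144  55]
280 155 [0.458 0.372 0.062]
280 190 [0.503 0.368 0.061]
280 243 [0.572 0.362 0.07 ]
280 78 [0.369 0.379 0.07 ]
walls (array([571.81140137, 359.78598022]), array([102.60643005,  18.39593887]), 84.40373229980469, array([277., 254.]), [[236, 248], [320, 262]])
walls (array([467.58032227, 370.27841187]), array([57.39069366, 12.5232811 ]), 85.06631469726562, array([279., 169.]), [[254, 164], [305, 175]])
walls (array([411.19708252, 374.9546814 ]), array([66.5032196 , 56.71715927]), -6.133270263671875, array([279., 116.]), [[253, 85], [306, 149]])
walls (array([365.49829102, 379.99938965]), array([102.61171722,   9.66222858]), 84.11029052734375, array([281.,  72.]), [[231, 66], [330, 77]])
base (array([757.50183105, 342.61938477]), array([995.18231201, 351.94204712]), 85.42796325683594, array([282., 333.]), [[0, 236], [559, 419]])
base (array([482.94528198, 369.65853882]), array([286.55496216, 135.75822449]), -4.599220275878906, array([280., 160.]), [[226, 57], [332, 262]])
```

send_rows(commands=[-0.7, 0.1, -1, 0.05, 0, 0, 80, -1.48, 0.19, -2, 0.05, 0, -0.04, 80, -1.48, 0.19, -3.3, 0.05, 0, -0.04, 80, -1.48, 0.19, -4.5, 0.05, 0, -0.04, 80, -1.48, 0.19, -4.5, 0.05, 0, -0.04, 80, -1.48, 0.19, -4.5, 0.05, 0, -0.04, 80])

```text
t: 12.62
tool_pos: [0.4124, 0.3741, 0.1353]
eef_rot: [0.524, -0.476, 0.522, 0.476]
force: [-0.2, 0.0, 0.4]
grip_width: 0.08
```

```bash
python3 - <<'E'
from h import *
print(tool())
cam,p,d=shot("wrist","w7"); P=cam.cloud(d);Z=P[...,2]
m=filled(teal(p))
for r in rects(cam,m,.088,100): print('carton',r)
E
```

```text
(array([0.41237871, 0.37410245, 0.13534292]), array([[ 0.00268608, -0.99550946,  0.09462397],
       [ 0.00282528,  0.09463149,  0.99550836],
       [-0.9999924 , -0.00240668,  0.00306678]]))
carton (array([410.94213867, 374.03204346]), array([70.12954712, 58.77961349]), -5.52545166015625, array([274., 216.]), [[227, 165], [322, 268]])
```

View pics/w7.png

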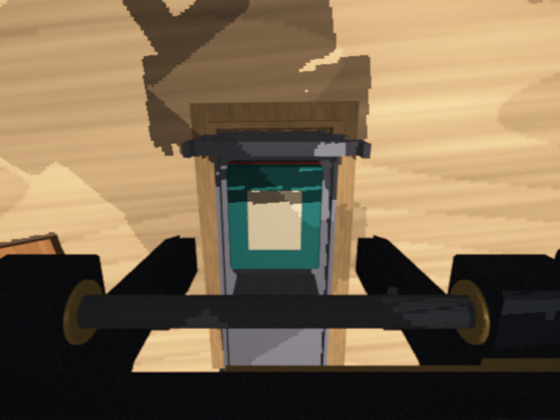

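send_rows(commands=[-0.03, 0, -0.9, 0, 0, 0, 80, -0.03, 0, -1.4, 0, 0, 0, 80, -0.03, 0, -1.6, 0, 0, 0, 80, -0.03, 0, -1.6, 0, 0, 0, 80, -0.03, 0, -1.6, 0, 0, 0, 50, -0.03, 0, -1.6, 0, 0, 0, 50, -0.03, 0, -1.6, 0, 0, 0, 50, -0.03, 0, -1.6, 0, 0, 0, 50], grip_force=25)

```text
t: 13.68
tool_pos: [0.4115, 0.3744, 0.0723]
eef_rot: [0.525, -0.476, 0.521, 0.476]
force: [-0.9, -0.8, 6.1]
grip_width: 0.0598
```

send_rows(commands=[0, 0, 0.3, 0, 0, 0, 50, 0, 0, 0.8, 0, 0, 0, 50, 0, 0, 2, 0, 0, 0, 50, 0, 0, 3.5, 0, 0, 0, 50, 0, 0, 4.5, 0, 0, 0, 50, 0, 0, 4.5, 0, 0, 0, 50])

```text
t: 14.42
tool_pos: [0.4121, 0.3749, 0.2557]
eef_rot: [0.527, -0.476, 0.519, 0.475]
force: [0.3, -0.5, -1.4]
grip_width: 0.0597
```

```bash
python3 - <<'E'
from h import *
print(tool())
cam,p,d=shot("wrist","w8"); P=cam.cloud(d);Z=P[...,2]
H=hsv(p)
print(P[200:300:20,276].round(3))
cam,p,d=shot("scene","s8")
E
```

```text
(array([0.41207232, 0.37485848, 0.25574713]), array([[ 0.01018295, -0.9954957 ,  0.09425823],
       [ 0.00712487,  0.09433295,  0.99551521],
       [-0.99992277, -0.0094657 ,  0.00805336]]))
[[0.379 0.379 0.272]
 [0.388 0.378 0.272]
 [0.397 0.377 0.272]
 [0.407 0.376 0.272]
 [0.417 0.375 0.272]]
```

View pics/w8.png

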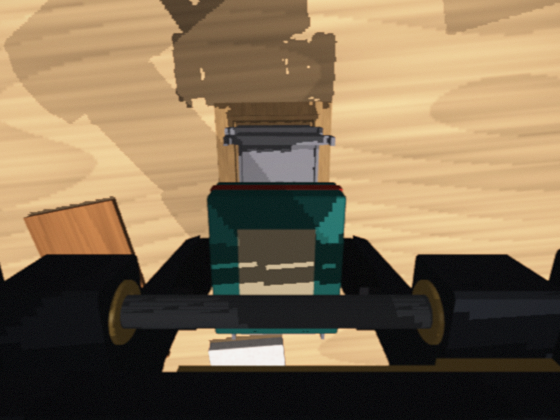

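View pics/s8.png

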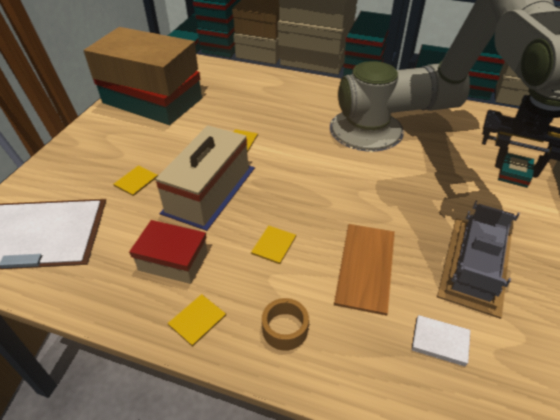

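send_rows(commands=[2, -3, 0, -0.05, 0.07, 0.05, 50, 4, -6, 0, -0.05, 0.07, 0.05, 50, 4, -6, 0, -0.05, 0.07, 0.05, 50, 4, -6, 0, -0.05, 0.07, 0.05, 50, 6.7, -12.3, 0, -0.05, 0.07, 0.05, 50, 6.7, -12.3, 0, -0.05, 0.07, 0.05, 50, 6.7, -12.3, 0, -0.05, 0.07, 0.05, 50, 6.7, -12.3, 0, -0.05, 0.07, 0.05, 50, 6.7, -12.3, 0, -0.05, 0.07, 0.05, 50, 6.7, -12.3, 0, -0.05, 0.07, 0.05, 50, 6.7, -12.3, 0, -0.05, 0.07, 0.05, 50, 6.7, -12.3, 0, -0.05, 0.07, 0.05, 50])

```text
t: 16.02
tool_pos: [0.6788, -0.1164, 0.2516]
eef_rot: [0.518, -0.477, 0.524, 0.479]
force: [0.0, -0.1, -0.8]
grip_width: 0.0593
```

```bash
cat >> h.py <<'E'
def yellow(p):
    H=hsv(p); return (H[...,0]>18)&(H[...,0]<32)&(H[...,1]>140)
def rect_at(cam,m,zs,minA=300):
    for z in zs:
        for r in rects(cam,m,z,minA): print(z,r)
E
python3 - <<'E'
from h import *
print(tool())
cam,p,d=shot("wrist","w9"); P=cam.cloud(d);Z=P[...,2]
rect_at(cam,filled(yellow(p)&(Z<.05)),[.008])
E
```

```text
(array([ 0.67876519, -0.11635282,  0.25159716]), array([[-0.00688349, -0.99629013,  0.08578229],
       [-0.0032201 ,  0.08580596,  0.99630666],
       [-0.99997112,  0.00658184, -0.0037988 ]]))
0.008 (array([ 575.69909668, -117.3294754 ]), array([99.92536926, 79.81624603]), -5.582244873046875, array([268.,  77.]), [[232, 31], [303, 124]])
```

View pics/w9.png

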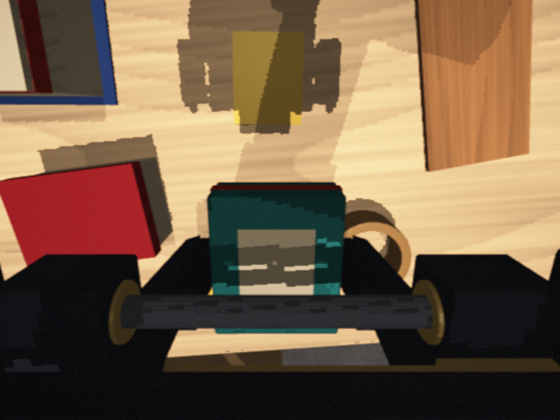

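```bash
python3 - <<'E'
from h import *
cam,p,d=load("w9"); P=cam.cloud(d);Z=P[...,2]
m=(teal(p)&(Z>.2));
ys,xs=np.nonzero((Z>.262)&(Z<.272)&(np.arange(420)[:,None]>195)&(np.arange(420)[:,None]<290))
print(len(ys),np.median(Z[200:290,276]))
Q=P[ys,xs]; 
for v in (200,220,240,260,280):
    row=np.nonzero((abs(Z[v]-.267)<.005)&(np.abs(np.arange(560)-276)<90))[0]; print(v,row.min(),row.max(),P[v,row.min()].round(4),P[v,row.max()].round(4))
# front edge
for u in (230,276,320):
    col=np.nonzero(abs(Z[:,u]-.267)<.005)[0]; print(u,col.min(),P[col.min(),u].round(4),col.max(),P[col.max(),u].round(4))
E
```

```text
13438 0.26807145500431007
200 207 346 [ 0.6437 -0.1419  0.2682] [ 0.649 -0.083  0.267]
220 208 345 [ 0.6534 -0.1433  0.266 ] [ 0.6581 -0.0836  0.2669]
240 210 343 [ 0.6625 -0.1436  0.2668] [ 0.6677 -0.0846  0.2662]
260 208 345 [ 0.6705 -0.145   0.2701] [ 0.6751 -0.085   0.2712]
280 209 345 [ 0.6793 -0.1454  0.2719] [ 0.6848 -0.0852  0.2713]
230 193 [ 0.6428 -0.1327  0.263 ] 333 [ 0.7116 -0.1408  0.2668]
276 193 [ 0.6443 -0.1126  0.2635] 333 [ 0.7125 -0.1184  0.268 ]
320 192 [ 0.6458 -0.0933  0.2626] 333 [ 0.7147 -0.0973  0.2674]
```

send_rows(commands=[-1.3, -0.05, 0, 0.02, -0.05, -0.06, 50, -2.56, -0.05, 0, 0.02, -0.05, -0.06, 50, -2.56, -0.05, 0, 0.02, -0.05, -0.06, 50, -2.56, -0.05, -1.5, 0.02, -0.05, -0.06, 50, -2.56, -0.05, -3, 0.02, -0.05, -0.06, 50, -2.56, -0.05, -4.2, 0.02, -0.05, -0.06, 50, -2.56, -0.05, -4.8, 0.02, -0.05, -0.06, 50, -2.56, -0.05, -5, 0.02, -0.05, -0.06, 50, -2.56, -0.05, -5, 0.02, -0.05, -0.06, 50])

```text
t: 17.2
tool_pos: [0.5771, -0.1182, 0.0524]
eef_rot: [0.523, -0.477, 0.523, 0.475]
force: [-0.4, 0.8, -1.0]
grip_width: 0.0599
```

send_rows(commands=[-0.01, 0, -0.4, 0, 0, 0, 50, -0.01, 0, -0.65, 0, 0, 0, 50, -0.01, 0, -0.75, 0, 0, 0, 50, -0.01, 0, -0.8, 0, 0, 0, 50, -0.01, 0, -0.82, 0, 0, 0, 50, -0.01, 0, -0.82, 0, 0, 0, 50])

```text
t: 17.95
tool_pos: [0.5768, -0.1182, 0.0205]
eef_rot: [0.523, -0.477, 0.523, 0.475]
force: [-2.3, 0.4, 5.2]
grip_width: 0.0598
```

send_rows(commands=[0, 0, 0, 0, 0, 0, 78, 0, 0, 0, 0, 0, 0, 78, 0, 0, 0, 0, 0, 0, 78, 0, 0, 1.5, 0, 0, 0, 78, 0, 0, 3, 0, 0, 0, 78, 0, 0, 4.5, 0, 0, 0, 78, 0, 0, 5.8, 0, 0, 0, 78, 0, 0, 5.8, 0, 0, 0, 78])

```text
t: 18.95
tool_pos: [0.5778, -0.1186, 0.2565]
eef_rot: [0.524, -0.48, 0.521, 0.473]
force: [0.3, 0.8, -0.9]
grip_width: 0.0777
```

```bash
python3 - <<'E'
from h import *
print(tool())
cam,p,d=shot("wrist","w10"); P=cam.cloud(d);Z=P[...,2]
rect_at(cam,filled(teal(p)),[.036])
rect_at(cam,filled((yellow(p)|teal(p))&(Z<.05)&(abs(P[...,0]-.577)<.1)&(abs(P[...,1]+.118)<.1)),[.008])
E
```

```text
(array([ 0.57781709, -0.11859389,  0.25653447]), array([[ 0.00970749, -0.99558722,  0.09333735],
       [-0.00449988,  0.09329731,  0.99562813],
       [-0.99994276, -0.01008506, -0.00357434]]))
0.036 (array([ 575.83111572, -117.31873322]), array([67.03768921, 56.63388443]), -5.287742614746094, array([277., 165.]), [[252, 137], [301, 194]])
0.008 (array([ 575.19384766, -117.22441101]), array([100.35141754,  80.01197815]), -5.3271636962890625, array([277., 160.]), [[244, 120], [310, 200]])
```

View pics/w10.png

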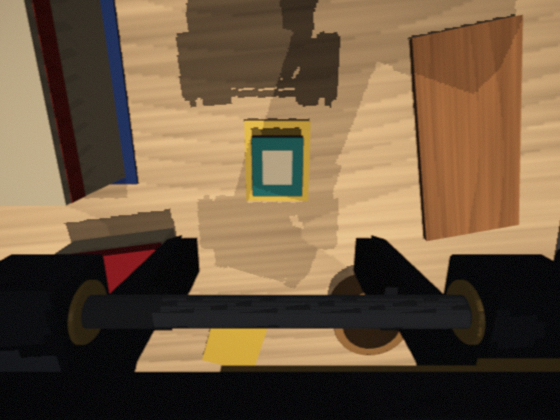

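```bash
python3 - <<'E'
from h import *
cam,p,d=load("w10"); P=cam.cloud(d);Z=P[...,2];H=hsv(p);X,Y=P[...,0],P[...,1]
rect_at(cam,filled((Z>.004)&(Z<.02)&(H[...,0]<16)&(H[...,1]>130)&(Y>.02)&(Y<.22)&(X>.4)),[.010])
cam,p,d=load("w8"); P=cam.cloud(d);Z=P[...,2]
cam,p,d=load("w6"); P=cam.cloud(d);Z=P[...,2];X,Y=P[...,0],P[...,1]
near=(X>.44)&(X<.5)&(Y>.25)&(Y<.5)
rect_at(cam,near&(Z>.085),[.094],10)
E
```

```text
0.01 (array([568.91552734, 116.53799438]), array([250.05900574, 122.37558746]), 5.91079044342041, array([470., 126.]), [[411, 15], [522, 240]])
0.094 (array([697.18914795, 347.98638916]), array([827.32556152, 292.58026123]), 85.42796325683594, array([289., 339.]), [[0, 236], [559, 419]])
0.094 (array([469.68441772, 370.14904785]), array([59.17537308, 12.91272831]), 85.06633758544922, array([279., 169.]), [[254, 164], [305, 175]])
0.094 (array([441.5632019 , 371.97973633]), array([56.82352829,  8.99891186]), 85.05001831054688, array([280., 146.]), [[254, 141], [304, 149]])
```

send_rows(commands=[0.3, 2, 0.3, 0, 0, -2, 60, 0.3, 4, 0.3, 0, 0, -4, 60, 0, 6, 0.3, 0, 0, -6, 60, 0, 6, 0.3, 0, 0, -6, 60, -2.7, 12.2, 0.3, 0, 0, -11.2, 60, -2.7, 12.2, 0.3, 0, 0, -11.2, 60, -2.7, 12.2, 0.3, 0, 0, -11.2, 60, -2.7, 12.2, 0.3, 0, 0, -11.2, 60, -2.7, 12.2, 0.3, 0, 0, -11.2, 60, -2.7, 12.2, 0.3, 0, 0, -11.2, 60, -2.7, 12.2, 0.3, 0, 0, -11.2, 60, -2.7, 12.2, 0.3, 0, 0, -11.2, 60, -2.7, 12.2, 0.3, 0, 0, -11.2, 60])

```text
t: 20.62
tool_pos: [0.4695, 0.3688, 0.2654]
eef_rot: [0.706, 0.029, 0.707, -0.033]
force: [-0.1, 0.3, -0.6]
grip_width: 0.0598
```

```bash
python3 - <<'E'
from h import *
print(tool(),get_state()['joint_positions'].round(2))
cam,p,d=shot("wrist","w11"); P=cam.cloud(d);Z=P[...,2];X,Y=P[...,0],P[...,1]
near=(X>.44)&(X<.5)&(Y>.3)&(Y<.45)
rect_at(cam,near&(Z>.085)&(Z<.12),[.094],10)
E
```

```text
(array([0.46951327, 0.36881611, 0.26542539]), array([[-0.00265167,  0.08745429,  0.996165  ],
       [-0.00500284,  0.99615488, -0.08746672],
       [-0.99998397, -0.00521559, -0.00220396]])) [ 0.47  0.45  1.1  -0.    1.59  0.56]
0.094 (array([479.50836182, 373.68917847]), array([59.8144989 , 11.26945496]), 85.20548248291016, array([285., 173.]), [[280, 144], [291, 202]])
```

View pics/w11.png

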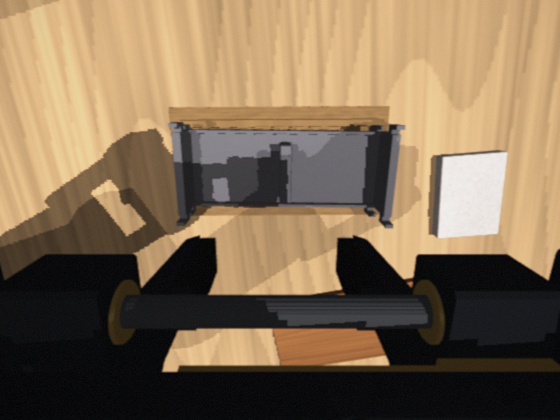

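```bash
python3 - <<'E'
from h import *
for nm in("w6","w7","w8","w11"):
    cam,p,d=load(nm); P=cam.cloud(d);Z=P[...,2];X,Y=P[...,0],P[...,1]
    m=(Z>.094)&(Z<.115)&(X>.3)&(X<.62)&(Y>.28)&(Y<.45)
    print(nm); rect_at(cam,m,[.106],30)
    m=(Z>.012)&(Z<.026)&(X>.3)&(X<.65)&(Y>.25)&(Y<.48)
    Q=P[m]; print('rim',Q[:,:2].min(0),Q[:,:2].max(0),len(Q))
E
```

```text
w6
0.106 (array([573.12640381, 359.65097046]), array([102.31637573,  14.72487736]), 84.40373992919922, array([277., 255.]), [[236, 250], [320, 262]])
0.106 (array([365.41531372, 380.01269531]), array([102.32237244,   8.84668732]), 83.857177734375, array([281.,  72.]), [[231, 66], [330, 76]])
rim [0.36343597 0.30748592] [0.5955842  0.43376033] 1742
w7
0.106 (array([364.1854248 , 379.94577026]), array([103.35791779,   9.33103561]), 84.23677825927734, array([276., 148.]), [[182, 140], [371, 158]])
rim [0.34866617 0.30620899] [0.59646999 0.43442195] 2644
w8
0.106 (array([373.08679199, 383.91992188]), array([102.04975891,   8.1688118 ]), 84.55226135253906, array([279., 140.]), [[224, 136], [335, 145]])
rim [0.34891137 0.31944388] [0.43653194 0.43397615] 944
w11
0.106 (array([583.00543213, 362.14712524]), array([102.89283752,  12.93323803]), 84.41368103027344, array([392., 175.]), [[382, 125], [405, 228]])
0.106 (array([375.50384521, 383.1484375 ]), array([102.60892487,  11.67304993]), 84.39595794677734, array([179., 173.]), [[169, 122], [187, 225]])
rim [0.35840629 0.30872081] [0.59737371 0.43409071] 1572
```

send_rows(commands=[0.25, 0.11, -1, 0.04, -0.02, 0, 60, 0.25, 0.11, -2, 0.04, -0.02, 0, 60, 0.25, 0.11, -3.2, 0.04, -0.02, 0, 60, 0.25, 0.11, -4, 0.04, -0.02, 0, 60, 0.25, 0.11, -4, 0.04, -0.02, 0, 60])

```text
t: 21.3
tool_pos: [0.4788, 0.3726, 0.1037]
eef_rot: [0.705, 0.03, 0.708, -0.032]
force: [0.5, -0.2, 0.3]
grip_width: 0.06
```

```bash
python3 - <<'E'
from h import *
print(tool())
cam,p,d=shot("wrist","w12"); P=cam.cloud(d);Z=P[...,2];X,Y=P[...,0],P[...,1]
near=(X>.44)&(X<.5)&(Y>.3)&(Y<.45)
rect_at(cam,near&(Z>.085)&(Z<.12),[.094],10)
E
```

```text
(array([0.47877654, 0.3725921 , 0.10370207]), array([[-0.00375175,  0.08765639,  0.99614371],
       [-0.0013772 ,  0.99614932, -0.08766207],
       [-0.99999201, -0.00170077, -0.00361658]]))
0.094 (array([439.48867798, 369.37417603]), array([26.02754593, 14.46610737]), 85.10599517822266, array([208., 253.]), [[189, 236], [217, 280]])
0.094 (array([479.49490356, 374.3404541 ]), array([60.36236954, 11.37724018]), 84.49005889892578, array([277., 241.]), [[266, 189], [288, 294]])
```

View pics/w12.png

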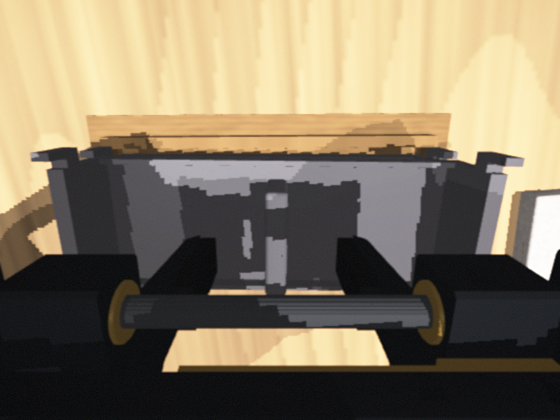

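send_rows(commands=[0.02, 0.03, -0.5, 0, -0.03, 0, 60, 0.02, 0.03, -0.85, 0, -0.03, 0, 60, 0.02, 0.03, -0.9, 0, -0.03, 0, 60, 0.02, 0.03, -0.9, 0, -0.03, 0, 5, 0.02, 0.03, -0.9, 0, -0.03, 0, 5, 0.02, 0.03, -0.9, 0, -0.03, 0, 5, 0.02, 0.03, -0.9, 0, -0.03, 0, 5, 0.02, 0.03, -0.9, 0, -0.03, 0, 5], grip_force=40)

```text
t: 22.35
tool_pos: [0.48, 0.3743, 0.0697]
eef_rot: [0.707, 0.031, 0.705, -0.031]
force: [-5.6, 0.8, 3.1]
grip_width: 0.0123
```

send_rows(commands=[0, 0, 0.3, 0, 0, 0, 5, 0, 0, 0.8, 0, 0, 0, 5, 0, 0, 1.6, 0, 0, 0, 5, 0, 0, 2.8, 0, 0, 0, 5, 0, 0, 4, 0, 0, 0, 5, 0, 0, 5, 0, 0, 0, 5, 0, 0, 5, 0, 0, 0, 5])

```text
t: 23.22
tool_pos: [0.4806, 0.3747, 0.273]
eef_rot: [0.709, 0.032, 0.703, -0.03]
force: [0.3, -1.5, -3.5]
grip_width: 0.0119
```

```bash
python3 - <<'E'
from h import *
print(tool(),get_state()['torque'])
cam,p,d=shot("wrist","w13"); P=cam.cloud(d)
cam,p,d=shot("scene","s13")
E
```

```text
(array([0.48061772, 0.37467146, 0.27299837]), array([[ 0.00870835,  0.08756406,  0.99612083],
       [ 0.00319168,  0.99615109, -0.08759462],
       [-0.99995699,  0.00394211,  0.00839536]])) [-0.09197796 -0.03774728  0.01118074]
```

View pics/w13.png

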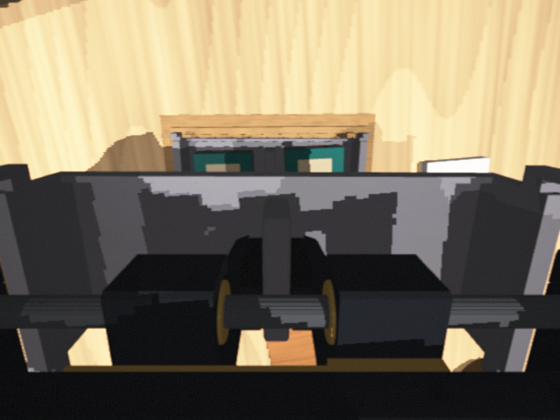

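View pics/s13.png

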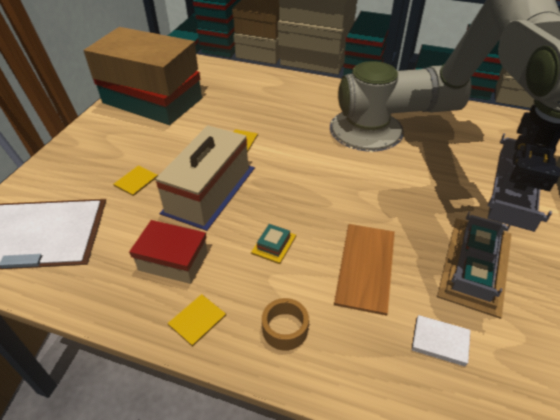

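send_rows(commands=[0.6, -1.5, 0, -0.02, 0.06, 0.3, 5, 1.1, -3, 0, -0.02, 0.06, 0.7, 5, 1.6, -4.5, 0, -0.02, 0.06, 1, 5, 2.21, -6.46, 0, -0.02, 0.06, 1.36, 5, 2.21, -6.46, 0, -0.02, 0.06, 1.36, 5, 2.21, -6.46, 0, -0.02, 0.06, 1.36, 5, 2.21, -6.46, 0, -0.02, 0.06, 1.36, 5, 2.21, -6.46, 0, -0.02, 0.06, 1.36, 5])

```text
t: 24.32
tool_pos: [0.5676, 0.1169, 0.2682]
eef_rot: [0.703, -0.038, 0.709, 0.035]
force: [0.7, 0.2, -2.6]
grip_width: 0.0115
```

```bash
python3 - <<'E'
from h import *
print(tool(),get_state()['torque'])
cam,p,d=shot("wrist","w14"); P=cam.cloud(d)
Z=P[...,2];X,Y=P[...,0],P[...,1];H=hsv(p)
for u in (40,100,276,450,520):
  print(u,P[185:260:25,u].round(3).tolist())
E
```

```text
(array([0.56756515, 0.11687663, 0.26819725]), array([[-0.00752378, -0.10354247,  0.99459658],
       [-0.00371907,  0.99462075,  0.10351685],
       [-0.99996478, -0.00292013, -0.00786839]])) [-0.05506278 -0.0786824   0.02873453]
40 [[0.463, 0.146, 0.281], [0.464, 0.136, 0.285], [0.465, 0.125, 0.287]]
100 [[0.477, 0.142, 0.26], [0.476, 0.128, 0.259], [0.475, 0.114, 0.258]]
276 [[0.564, 0.151, 0.258], [0.565, 0.145, 0.28], [0.566, 0.138, 0.292]]
450 [[0.651, 0.16, 0.258], [0.654, 0.147, 0.258], [0.658, 0.134, 0.259]]
520 [[0.666, 0.167, 0.282], [0.666, 0.158, 0.286], [0.668, 0.148, 0.289]]
```

View pics/w14.png

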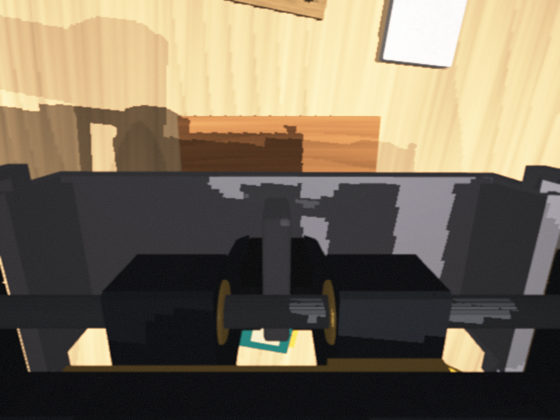

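send_rows(commands=[0.03, -0.02, -1.2, 0.015, -0.03, 0, 5, 0.03, -0.02, -2.5, 0.015, -0.03, 0, 5, 0.03, -0.02, -3.8, 0.015, -0.03, 0, 5, 0.03, -0.02, -5, 0.015, -0.03, 0, 5, 0.03, -0.02, -5.3, 0.015, -0.03, 0, 5, 0.03, -0.02, -5.3, 0.015, -0.03, 0, 5])

```text
t: 25.12
tool_pos: [0.5692, 0.1163, 0.057]
eef_rot: [0.705, -0.037, 0.707, 0.036]
force: [-0.1, 0.5, -1.7]
grip_width: 0.0118
```

Down 27 mm slowly.

send_rows(commands=[0, 0, -0.3, 0, 0, 0, 5, 0, 0, -0.5, 0, 0, 0, 5, 0, 0, -0.58, 0, 0, 0, 5, 0, 0, -0.63, 0, 0, 0, 5, 0, 0, -0.67, 0, 0, 0, 5, 0, 0, -0.69, 0, 0, 0, 5, 0, 0, -0.69, 0, 0, 0, 5])

```text
t: 26.0
tool_pos: [0.5693, 0.1163, 0.0297]
eef_rot: [0.705, -0.037, 0.707, 0.036]
force: [-1.2, -0.5, 1.1]
grip_width: 0.0116
```

send_rows(commands=[0, 0, -0.01, 0, 0, 0, 5, 0, 0, -0.01, 0, 0, 0, 40, 0, 0, -0.01, 0, 0, 0, 40, 0, 0, 0, 0, 0, 0, 40, 0, 0, 1.5, 0, 0, 0, 40, 0, 0, 3, 0, 0, 0, 40, 0, 0, 4.5, 0, 0, 0, 40, 0, 0, 5.8, 0, 0, 0, 40, 0, 0, 5.8, 0, 0, 0, 40])

```text
t: 27.12
tool_pos: [0.5704, 0.1164, 0.2658]
eef_rot: [0.708, -0.038, 0.704, 0.036]
force: [0.5, -0.5, -0.0]
grip_width: 0.0401
```

```bash
python3 - <<'E'
from h import *
print(tool())
cam,p,d=shot("wrist","w15"); P=cam.cloud(d)
Z=P[...,2];X,Y=P[...,0],P[...,1];H=hsv(p)
n=(abs(X-.57)<.14)&(abs(Y-.116)<.09)
rect_at(cam,n&(Z>.055)&(Z<.08),[.066],30)
rect_at(cam,n&(Z>.045)&(Z<.08),[.054],30)
w=(H[...,0]<16)&(H[...,1]>120)&n&(Z<.02)
rect_at(cam,filled((w|(n&(Z>.005)))),[.010],300)
E
```

```text
(array([0.57037674, 0.11640797, 0.26583639]), array([[ 0.00635941, -0.10414727,  0.99454155],
       [-0.00170212,  0.9945591 ,  0.10415999],
       [-0.99997833, -0.00235523,  0.00614754]]))
0.066 (array([674.39385986, 125.66668701]), array([102.54277039,  11.41091728]), -84.27830696105957, array([368., 173.]), [[361, 128], [378, 219]])
0.066 (array([466.58935547, 104.10830688]), array([102.21433258,  11.51921654]), -84.54368448257446, array([180., 173.]), [[171, 128], [187, 219]])
0.054 (array([570.48760986, 115.52083588]), array([60.27970123, 10.48735428]), -84.10561466217041, array([274., 172.]), [[270, 146], [279, 198]])
0.054 (array([676.8692627 , 123.36145782]), array([106.09957886,  14.64698505]), -84.27827644348145, array([367., 172.]), [[359, 128], [378, 219]])
0.054 (array([464.6234436 , 101.87914276]), array([106.86064911,  14.74343109]), -84.54368591308594, array([181., 171.]), [[171, 127], [189, 219]])
0.01 (array([ 609.65991211, -139.61656189]), array([915.73852539, 323.42617798]), 5.551934242248535, array([284., 331.]), [[0, 236], [559, 419]])
0.01 (array([570.84179688, 110.84460449]), array([256.62384033, 134.60946655]), 5.867839813232422, array([274., 164.]), [[170, 115], [378, 219]])
```

View pics/w15.png

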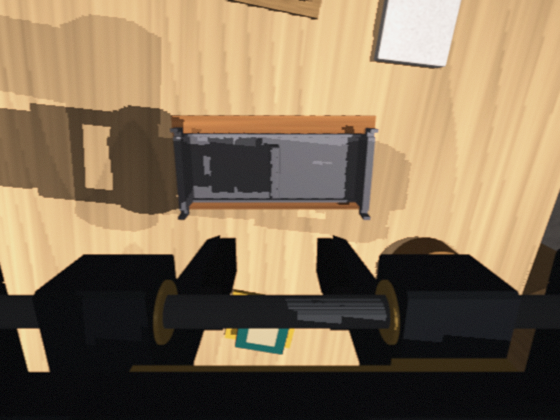

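```bash
python3 - <<'E'
from h import *
cam,p,d=load("w15"); P=cam.cloud(d)
Z=P[...,2];X,Y=P[...,0],P[...,1];H=hsv(p)
w=(H[...,0]<16)&(H[...,1]>120)&(abs(X-.57)<.15)&(abs(Y-.116)<.09)&(Z>.005)&(Z<.02)
v,u=np.nonzero(w); W=cam.plane(np.c_[u,v],.010)[:,:2]*1000
print(cv2.minAreaRect(W.astype(np.float32)))
E
```

```text
((569.0894775390625, 116.90809631347656), (249.30435180664062, 119.38259887695312), 5.988955020904541)
```

send_rows(commands=[-0.6, 1.5, 0.8, 0, 0, 1.3, 80, -1.2, 3, 0.8, 0, 0, 2.6, 80, -2.5, 6.3, 0.8, 0, 0, 9.84, 80, -2.5, 6.3, 0.8, 0, 0, 9.84, 80, -2.5, 6.3, 0.8, 0, 0, 9.84, 80, -2.5, 6.3, 0.8, 0, 0, 9.84, 80, -2.5, 6.3, 0.8, 0, 0, 9.84, 80, -2.5, 6.3, 0.8, 0, 0, 9.84, 80, -2.5, 6.3, 0.8, 0, 0, 9.84, 80, -2.5, 6.3, 0.8, 0, 0, 9.84, 80, -2.5, 6.3, 0.8, 0, 0, 9.84, 80])

```text
t: 28.55
tool_pos: [0.4695, 0.3683, 0.2945]
eef_rot: [0.523, -0.476, 0.522, 0.476]
force: [-0.1, -0.1, -0.1]
grip_width: 0.0799
```

```bash
python3 - <<'E'
from h import *
print(tool(),get_state()['joint_positions'].round(2))
cam,p,d=shot("wrist","w16"); P=cam.cloud(d);Z=P[...,2];X,Y=P[...,0],P[...,1]
rect_at(cam,filled(teal(p)),[.044])
n=(X>.3)&(X<.62)&(Y>.28)&(Y<.45)
rect_at(cam,n&(Z>.052)&(Z<.08),[.062],30)
cam,p,d=shot("scene","s16")
E
```

```text
(array([0.46953564, 0.36831376, 0.29449235]), array([[ 1.28884075e-03, -9.95632080e-01,  9.33547039e-02],
       [ 3.78386337e-04,  9.33552603e-02,  9.95632790e-01],
       [-9.99999098e-01, -1.24788797e-03,  4.97053640e-04]])) [ 0.47  0.44  1.05 -0.    1.66 -1.01]
0.044 (array([527.46795654, 367.54638672]), array([71.10475159, 58.92131805]), -2.2846450805664062, array([279., 208.]), [[255, 182], [302, 235]])
0.044 (array([418.91656494, 370.79266357]), array([68.81569672, 57.6649704 ]), -4.482765197753906, array([274., 123.]), [[249, 94], [297, 152]])
0.062 (array([577.05718994, 359.34994507]), array([83.02533722,  8.48405552]), 84.63272094726562, array([276., 250.]), [[244, 247], [308, 253]])
0.062 (array([370.37902832, 384.14733887]), array([91.57854462,  7.58761358]), 85.38764953613281, array([281.,  79.]), [[240, 75], [322, 83]])
```

View pics/w16.png

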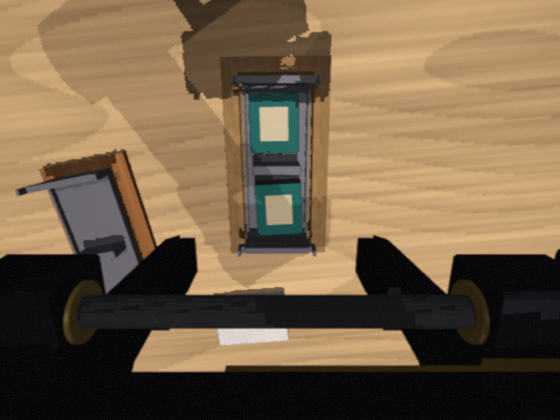

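View pics/s16.png

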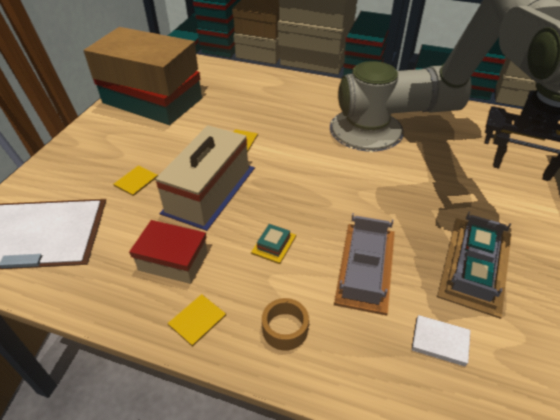

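send_rows(commands=[0.5, -1.5, 0, 0, 0, -1.3, 60, 1, -3, 0, 0, 0, -2.6, 60, 2, -6.3, -0.5, 0, 0, -9.84, 60, 2, -6.3, -0.5, 0, 0, -9.84, 60, 2, -6.3, -0.5, 0, 0, -9.84, 60, 2, -6.3, -0.5, 0, 0, -9.84, 60, 2, -6.3, -0.5, 0, 0, -9.84, 60, 2, -6.3, -0.5, 0, 0, -9.84, 60, 2, -6.3, -0.5, 0, 0, -9.84, 60, 2, -6.3, -0.5, 0, 0, -9.84, 60, 2, -6.3, -0.5, 0, 0, -9.84, 60])

```text
t: 30.02
tool_pos: [0.5496, 0.1163, 0.2747]
eef_rot: [0.706, -0.038, 0.706, 0.036]
force: [-0.2, -1.0, 0.5]
grip_width: 0.0599
```

```bash
cat >> h.py <<'E'
def trayrel(cam,p,d,c=(.57,.116),o=.010):
    P=cam.cloud(d);Z=P[...,2];X,Y=P[...,0],P[...,1]
    n=(abs(X-c[0])<.17)&(abs(Y-c[1])<.11)
    print('ends');rect_at(cam,n&(Z>o+.045)&(Z<o+.07),[o+.057],30)
    print('fin+');rect_at(cam,n&(Z>o+.035)&(Z<o+.07),[o+.044],30)
E
python3 - <<'E'
from h import *
print(tool())
cam,p,d=shot("wrist","w17"); trayrel(cam,p,d)
E
```

```text
(array([0.54955909, 0.11634914, 0.27474825]), array([[ 9.22973033e-04, -1.04398254e-01,  9.94535144e-01],
       [-1.58635387e-03,  9.94534163e-01,  1.04399624e-01],
       [-9.99998316e-01, -1.67404272e-03,  7.52315638e-04]]))
ends
0.067 (array([673.63696289, 125.23536682]), array([102.64568329,  12.55368423]), -83.6147255897522, array([385., 174.]), [[377, 130], [395, 219]])
0.067 (array([466.56878662, 104.62710571]), array([102.438591  ,  11.03394127]), -84.64102697372437, array([202., 174.]), [[194, 129], [208, 218]])
fin+
0.054 (array([570.17016602, 115.98323822]), array([59.49150467, 11.7738409 ]), -83.39235925674438, array([293., 172.]), [[288, 147], [298, 197]])
0.054 (array([676.90148926, 123.31965637]), array([107.53447723,  16.03341675]), -83.61473560333252, array([384., 173.]), [[375, 129], [395, 219]])
0.054 (array([464.68392944, 101.6630249 ]), array([106.22635651,  13.23669815]), -84.64101552963257, array([202., 173.]), [[194, 129], [209, 218]])
```

View pics/w17.png

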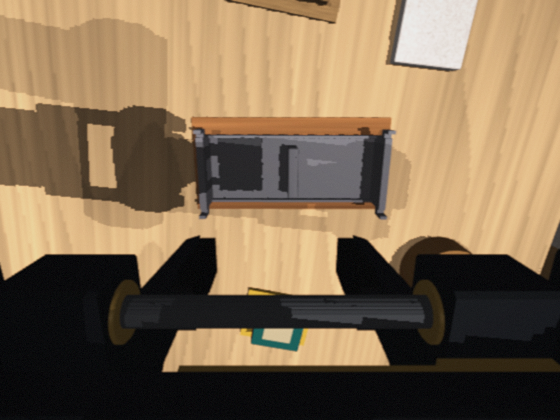

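send_rows(commands=[0, 1.5, 0, 0, 0, 1.3, 80, 0, 3, 0, 0, 0, 2.6, 80, -0.55, 6.28, 0, 0, 0, 10.2, 80, -0.55, 6.28, 0, 0, 0, 10.2, 80, -0.55, 6.28, 0, 0, 0, 10.2, 80, -0.55, 6.28, 0, 0, 0, 10.2, 80, -0.55, 6.28, -1, 0, 0, 10.2, 80, -0.55, 6.28, -2, 0, 0, 10.2, 80, -0.55, 6.28, -3, 0, 0, 10.2, 80, -0.55, 6.28, -3.7, 0, 0, 10.2, 80, -0.55, 6.28, -3.7, 0, 0, 10.2, 80, -0.55, 6.28, -3.7, 0, 0, 10.2, 80])

```text
t: 31.58
tool_pos: [0.5281, 0.3679, 0.1282]
eef_rot: [0.512, -0.49, 0.509, 0.489]
force: [-0.4, -0.3, 0.8]
grip_width: 0.0798
```

```bash
python3 - <<'E'
from h import *
print(tool())
cam,p,d=shot("wrist","w18"); P=cam.cloud(d);Z=P[...,2];X,Y=P[...,0],P[...,1]
rect_at(cam,filled(teal(p)&(Z<.05)),[.044])
E
```

```text
(array([0.52814396, 0.36786463, 0.1281784 ]), array([[ 0.00365657, -0.99911143,  0.04198775],
       [ 0.00158944,  0.04199378,  0.99911661],
       [-0.99999205, -0.0035866 ,  0.00174158]]))
0.044 (array([527.64971924, 367.35437012]), array([70.13996124, 59.60089493]), -2.4505691528320312, array([274., 201.]), [[234, 157], [313, 246]])
0.044 (array([422.65368652, 370.70269775]), array([61.95563507, 58.9262619 ]), -3.9073257446289062, array([273.,  49.]), [[228, 0], [319, 101]])
```

View pics/w18.png

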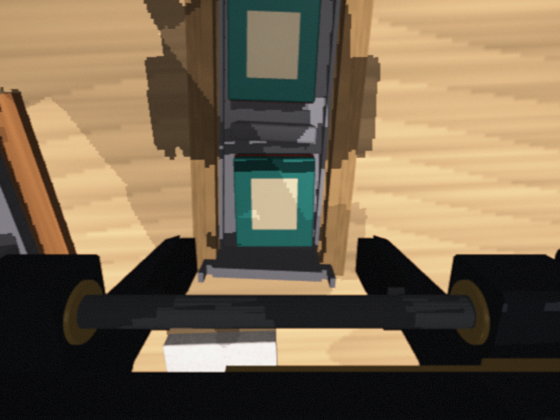

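send_rows(commands=[-0.01, -0.01, -1, 0, 0, 0, 80, -0.01, -0.01, -2, 0, 0, 0, 80, -0.01, -0.01, -2.4, 0, 0, 0, 80, -0.01, -0.01, -2.46, 0, 0, 0, 80, -0.01, -0.01, -2.46, 0, 0, 0, 50, -0.01, -0.01, -2.46, 0, 0, 0, 50, -0.01, -0.01, -2.46, 0, 0, 0, 50, -0.01, -0.01, -2.46, 0, 0, 0, 50], grip_force=25)

```text
t: 32.62
tool_pos: [0.5283, 0.3677, 0.0313]
eef_rot: [0.513, -0.49, 0.508, 0.489]
force: [-1.4, 0.0, 6.0]
grip_width: 0.0595
```

send_rows(commands=[0, 0, 0.3, 0, 0, 0, 50, 0, 0, 0.8, 0, 0, 0, 50, 0, 0, 2, 0, 0, 0, 50, 0, 0, 3.5, 0, 0, 0, 50, 0, 0, 5, 0, 0, 0, 50, 0, 0, 5.5, 0, 0, 0, 50, 0, 0, 5.5, 0, 0, 0, 50])

```text
t: 33.5
tool_pos: [0.5285, 0.3678, 0.2533]
eef_rot: [0.514, -0.491, 0.507, 0.488]
force: [-0.4, 0.5, -1.7]
grip_width: 0.0597
```

```bash
python3 - <<'E'
from h import *
print(tool())
cam,p,d=shot("wrist","w19"); P=cam.cloud(d);Z=P[...,2];X,Y=P[...,0],P[...,1]
print(np.median(Z[200:285,276]))
for u in (230,276,320):
    col=np.nonzero(Z[:,u]>.23)[0]; print(u,col.min(),P[col.min(),u].round(4),P[333,u].round(4),P[338,u].round(4))
for v in (210,230):
    row=np.nonzero((Z[v]>.23)&(np.abs(np.arange(560)-276)<85))[0]; print(v,row.min(),row.max(),P[v,row.min()].round(4),P[v,row.max()].round(4))
E
```

```text
(array([0.52847396, 0.36782818, 0.25328763]), array([[ 0.00939499, -0.99907745,  0.04190451],
       [ 0.00416006,  0.04194505,  0.99911126],
       [-0.99994721, -0.00921231,  0.0045503 ]]))
0.26653002579625606
230 180 [0.4924 0.3469 0.2415] [7.809e-01 2.909e-01 1.000e-04] [0.7892 0.2903 0.0008]
276 180 [0.4934 0.3701 0.2418] [7.835e-01 3.593e-01 7.000e-04] [7.929e-01 3.589e-01 2.000e-04]
320 180 [0.4942 0.3923 0.2422] [0.786  0.4246 0.0013] [7.957e-01 4.247e-01 4.000e-04]
210 209 344 [0.5    0.3402 0.2657] [0.5028 0.3997 0.265 ]
230 211 342 [0.5095 0.3402 0.2656] [0.5117 0.3987 0.2663]
```

View pics/w19.png

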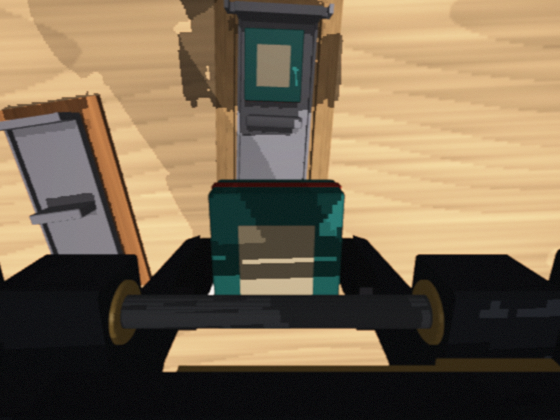

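send_rows(commands=[0.6, -1.5, 0, -0.02, 0.04, -0.37, 50, 0.8, -3, 0, -0.02, 0.04, -0.37, 50, 1, -4.5, 0, -0.02, 0.04, -0.37, 50, 1.2, -6, 0, -0.02, 0.04, -0.37, 50, 1.22, -7.5, 0, -0.02, 0.04, -0.37, 50, 1.22, -9, 0, -0.02, 0.04, -0.37, 50, 1.22, -10.5, 0, -0.02, 0.04, -0.37, 50, 1.22, -12.15, 0, -0.02, 0.04, -0.37, 50, 1.22, -12.15, 0, -0.02, 0.04, -0.37, 50, 1.22, -12.15, 0, -0.02, 0.04, -0.37, 50, 1.22, -12.15, -1.5, -0.02, 0.04, -0.37, 50, 1.22, -12.15, -3, -0.02, 0.04, -0.37, 50, 1.22, -12.15, -4, -0.02, 0.04, -0.37, 50, 1.22, -12.15, -4.2, -0.02, 0.04, -0.37, 50, 1.22, -12.15, -4.2, -0.02, 0.04, -0.37, 50])

```text
t: 35.42
tool_pos: [0.5774, -0.1175, 0.0841]
eef_rot: [0.523, -0.477, 0.522, 0.476]
force: [0.5, -0.2, -1.4]
grip_width: 0.0599
```

```bash
python3 - <<'E'
from h import *
print(tool())
E
```

```text
(array([ 0.57741472, -0.11754539,  0.08413376]), array([[ 1.53225431e-03, -9.95739265e-01,  9.22006950e-02],
       [-4.89740194e-04,  9.22000450e-02,  9.95740384e-01],
       [-9.99998706e-01, -1.57088188e-03, -3.46379625e-04]]))
```

send_rows(commands=[0, -0.02, -0.4, 0, 0, 0, 50, 0, -0.02, -0.65, 0, 0, 0, 50, 0, -0.02, -0.75, 0, 0, 0, 50, 0, -0.02, -0.8, 0, 0, 0, 50, 0, -0.02, -0.83, 0, 0, 0, 50, 0, -0.02, -0.83, 0, 0, 0, 50])

```text
t: 36.17
tool_pos: [0.5775, -0.1184, 0.0514]
eef_rot: [0.523, -0.477, 0.522, 0.476]
force: [-1.0, 0.4, 2.8]
grip_width: 0.0598
```

send_rows(commands=[0, 0, 0, 0, 0, 0, 78, 0, 0, 0, 0, 0, 0, 78, 0, 0, 0, 0, 0, 0, 78, 0, 0, 1.5, 0, 0, 0, 78, 0, 0, 3, 0, 0, 0, 78, 0, 0, 4.5, 0, 0, 0, 78, 0, 0, 5, 0, 0, 0, 78, 0, 0, 5, 0, 0, 0, 78])

```text
t: 37.17
tool_pos: [0.5778, -0.1186, 0.2526]
eef_rot: [0.523, -0.478, 0.522, 0.475]
force: [-0.6, -0.3, 0.2]
grip_width: 0.0777
```

```bash
python3 - <<'E'
from h import *
print(tool())
cam,p,d=shot("wrist","w20"); P=cam.cloud(d);Z=P[...,2]
rect_at(cam,(Z>.055)&(Z<.075)&(abs(P[...,0]-.577)<.1)&(abs(P[...,1]+.118)<.1),[.064])
rect_at(cam,filled((yellow(p)|teal(p))&(Z<.07)&(abs(P[...,0]-.577)<.1)&(abs(P[...,1]+.118)<.1)),[.008])
E
```

```text
(array([ 0.57783331, -0.11856009,  0.25264191]), array([[ 0.00492361, -0.99573458,  0.09213257],
       [-0.00199411,  0.09212373,  0.99574557],
       [-0.99998589, -0.00508639, -0.00153203]]))
0.064 (array([ 577.12469482, -117.03245544]), array([69.5893631 , 59.78339005]), -5.261360168457031, array([277., 173.]), [[249, 141], [305, 205]])
0.008 (array([ 577.07781982, -117.42707062]), array([102.29306793,  80.22579193]), -5.264305114746094, array([276., 161.]), [[244, 122], [310, 204]])
```

View pics/w20.png

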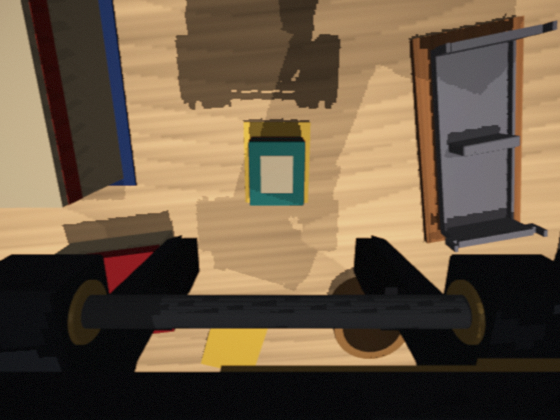

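send_rows(commands=[0, 1.5, 0, 0, 0, 0.1, 80, -0.2, 3, 0, 0, 0, 0.12, 80, -0.5, 4.5, 0, 0, 0, 0.12, 80, -1, 6, 0, 0, 0, 0.12, 80, -1.8, 7.5, 0, 0, 0, 0.12, 80, -2.5, 9, 0, 0, 0, 0.12, 80, -3.2, 10.5, 0, 0, 0, 0.12, 80, -3.97, 12.23, 0, 0, 0, 0.12, 80, -3.97, 12.23, 0, 0, 0, 0.12, 80, -3.97, 12.23, -1, 0, 0, 0.12, 80, -3.97, 12.23, -2, 0, 0, 0.12, 80, -3.97, 12.23, -3.1, 0, 0, 0.12, 80, -3.97, 12.23, -3.1, 0, 0, 0.12, 80])

```text
t: 38.85
tool_pos: [0.4167, 0.3697, 0.1232]
eef_rot: [0.516, -0.481, 0.521, 0.481]
force: [-0.5, -0.1, 0.1]
grip_width: 0.08
```

```bash
python3 - <<'E'
from h import *
print(tool())
cam,p,d=shot("wrist","w21"); P=cam.cloud(d);Z=P[...,2];X,Y=P[...,0],P[...,1]
rect_at(cam,filled(teal(p)&(Z<.05)),[.044])
E
```

```text
(array([0.41670279, 0.36970669, 0.12321961]), array([[-0.00584997, -0.9971263 ,  0.07553088],
       [-0.00510803,  0.07556099,  0.9971281 ],
       [-0.99996984,  0.00544736, -0.00553538]]))
0.044 (array([418.30130005, 371.0769043 ]), array([69.91517639, 58.69974518]), -4.17974853515625, array([278., 206.]), [[237, 162], [318, 252]])
```

View pics/w21.png

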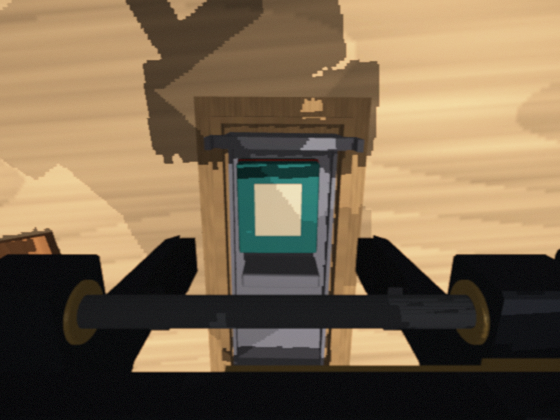

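send_rows(commands=[0.04, 0.035, -0.9, 0.03, -0.03, 0, 80, 0.04, 0.035, -1.8, 0.03, -0.03, 0, 80, 0.04, 0.035, -2.25, 0.03, -0.03, 0, 80, 0.04, 0.035, -2.33, 0.03, -0.03, 0, 80, 0.04, 0.035, -2.33, 0.03, -0.03, 0, 50, 0.04, 0.035, -2.33, 0.03, -0.03, 0, 50, 0.04, 0.035, -2.33, 0.03, -0.03, 0, 50, 0.04, 0.035, -2.33, 0.03, -0.03, 0, 50], grip_force=25)

```text
t: 39.9
tool_pos: [0.42, 0.3721, 0.0337]
eef_rot: [0.52, -0.481, 0.517, 0.48]
force: [-0.3, -0.1, 6.6]
grip_width: 0.0599
```

send_rows(commands=[0, 0, 0.3, 0, 0, 0, 50, 0, 0, 0.8, 0, 0, 0, 50, 0, 0, 2, 0, 0, 0, 50, 0, 0, 3.5, 0, 0, 0, 50, 0, 0, 5, 0, 0, 0, 50, 0, 0, 5.5, 0, 0, 0, 50, 0, 0, 5.5, 0, 0, 0, 50])

```text
t: 40.78
tool_pos: [0.4201, 0.3722, 0.2555]
eef_rot: [0.521, -0.481, 0.516, 0.48]
force: [-1.0, 0.9, -2.4]
grip_width: 0.0593
```

```bash
python3 - <<'E'
from h import *
print(tool())
cam,p,d=shot("wrist","w22"); P=cam.cloud(d);Z=P[...,2];X,Y=P[...,0],P[...,1]
print(np.median(Z[200:285,276]))
for u in (230,276,320):
    col=np.nonzero(Z[:,u]>.23)[0]; print(u,col.min(),P[col.min(),u].round(4))
for v in (210,230):
    row=np.nonzero((Z[v]>.23)&(np.abs(np.arange(560)-276)<85))[0]; print(v,row.min(),row.max(),P[v,row.min()].round(4),P[v,row.max()].round(4))
E
```

```text
(array([0.4201118 , 0.37220738, 0.2554578 ]), array([[ 0.00741591, -0.99712832,  0.07536659],
       [ 0.00417208,  0.07539886,  0.99714473],
       [-0.9999638 , -0.0070803 ,  0.00471925]]))
nan
230 177 [0.3824 0.3522 0.241 ]
276 177 [0.3842 0.3757 0.2407]
320 177 [0.386  0.3983 0.2408]
210 211 342 [0.3916 0.3458 0.2652] [0.3959 0.4043 0.266 ]
230 212 341 [0.4009 0.3452 0.266 ] [0.4059 0.4039 0.265 ]
```

View pics/w22.png

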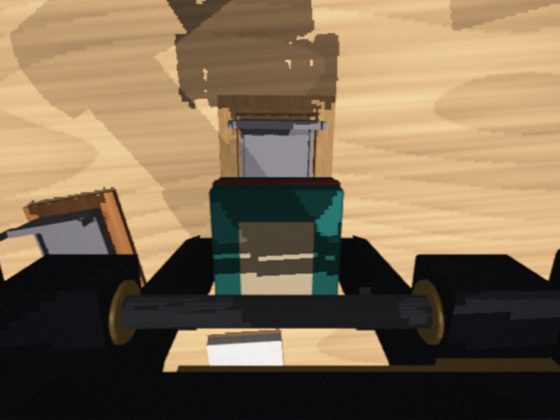

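send_rows(commands=[0.8, -1.5, 0, -0.02, 0.03, -0.12, 50, 1.6, -3, 0, -0.02, 0.03, -0.12, 50, 2.3, -4.5, 0, -0.02, 0.03, -0.12, 50, 3, -6, 0, -0.02, 0.03, -0.12, 50, 3.4, -7.5, 0, -0.02, 0.03, -0.12, 50, 3.7, -9, 0, -0.02, 0.03, -0.12, 50, 3.94, -10.5, 0, -0.02, 0.03, -0.12, 50, 3.94, -12.26, 0, -0.02, 0.03, -0.12, 50, 3.94, -12.26, 0, -0.02, 0.03, -0.12, 50, 3.94, -12.26, 0, -0.02, 0.03, -0.12, 50, 3.94, -12.26, -1.5, -0.02, 0.03, -0.12, 50, 3.94, -12.26, -3, -0.02, 0.03, -0.12, 50, 3.94, -12.26, -3.4, -0.02, 0.03, -0.12, 50, 3.94, -12.26, -3.4, -0.02, 0.03, -0.12, 50])

```text
t: 42.58
tool_pos: [0.5777, -0.1175, 0.1182]
eef_rot: [0.522, -0.477, 0.522, 0.477]
force: [0.2, -0.5, -0.1]
grip_width: 0.0597
```

```bash
python3 - <<'E'
from h import *
print(tool())
E
```

```text
(array([ 0.57769034, -0.11754972,  0.11816376]), array([[ 1.80244994e-04, -9.95856495e-01,  9.09384858e-02],
       [-2.39308999e-05,  9.09384830e-02,  9.95856512e-01],
       [-9.99999983e-01, -1.81674391e-04, -7.44053576e-06]]))
```

Down 36.4 mm → -0.91.

send_rows(commands=[0, -0.02, -0.4, 0, 0, 0, 50, 0, -0.02, -0.7, 0, 0, 0, 50, 0, -0.02, -0.8, 0, 0, 0, 50, 0, -0.02, -0.86, 0, 0, 0, 50, 0, -0.02, -0.9, 0, 0, 0, 50, 0, -0.02, -0.91, 0, 0, 0, 50, 0, -0.02, -0.91, 0, 0, 0, 50])

```text
t: 43.45
tool_pos: [0.5777, -0.1184, 0.0819]
eef_rot: [0.522, -0.477, 0.522, 0.477]
force: [1.0, 0.3, 0.2]
grip_width: 0.06
```

send_rows(commands=[0, 0, -0.03, 0, 0, 0, 50, 0, 0, -0.03, 0, 0, 0, 50, 0, 0, -0.03, 0, 0, 0, 78, 0, 0, -0.03, 0, 0, 0, 78, 0, 0, -0.03, 0, 0, 0, 78, 0, 0, 1.5, 0, 0, 0, 78, 0, 0, 3, 0, 0, 0, 78, 0, 0, 4.3, 0, 0, 0, 78, 0, 0, 4.3, 0, 0, 0, 78])

```text
t: 44.58
tool_pos: [0.5788, -0.1188, 0.258]
eef_rot: [0.524, -0.48, 0.521, 0.474]
force: [0.1, -0.1, 0.1]
grip_width: 0.078
```

```bash
python3 - <<'E'
from h import *
print(tool())
cam,p,d=shot("wrist","w23"); P=cam.cloud(d);Z=P[...,2]
n=(abs(P[...,0]-.577)<.1)&(abs(P[...,1]+.118)<.1)
rect_at(cam,(Z>.083)&(Z<.1)&n,[.092])
print(np.nanmedian(Z[(Z>.08)&(Z<.12)&n]))
rect_at(cam,filled((yellow(p)|teal(p))&(Z<.1)&n),[.008])
trayrel(cam,p,d)
E
```

```text
(array([ 0.57883048, -0.11878536,  0.25797543]), array([[ 0.0080211 , -0.99583226,  0.0908503 ],
       [-0.003377  ,  0.09082573,  0.99586108],
       [-0.99996213, -0.0082947 , -0.0026344 ]]))
0.092 (array([ 576.02441406, -116.89387512]), array([69.2375412, 59.7543602]), -5.161048889160156, array([277., 175.]), [[247, 141], [308, 209]])
0.09243156053752463
0.008 (array([ 582.14978027, -117.27694702]), array([112.93999481,  79.09318542]), -5.186256408691406, array([277., 162.]), [[245, 120], [310, 209]])
ends
0.067 (array([672.48730469, 123.47956085]), array([108.2953186 ,  15.02115059]), -84.25131368637085, array([495., 234.]), [[447, 223], [544, 248]])
0.067 (array([464.89468384, 102.38355255]), array([108.5881958 ,   8.68661785]), -84.18826293945312, array([496.,  37.]), [[438, 20], [554, 52]])
fin+
0.054 (array([676.4197998 , 130.53588867]), array([115.97171021,  20.88812256]), -84.25133275985718, array([493., 233.]), [[444, 221], [544, 248]])
0.054 (array([568.88189697, 112.75634003]), array([63.04193115, 13.78157043]), -83.90792179107666, array([487., 143.]), [[458, 134], [517, 153]])
0.054 (array([463.71075439, 108.55354309]), array([117.00006104,   9.4848423 ]), -84.1882677078247, array([494.,  38.]), [[434, 20], [554, 54]])
```

View pics/w23.png

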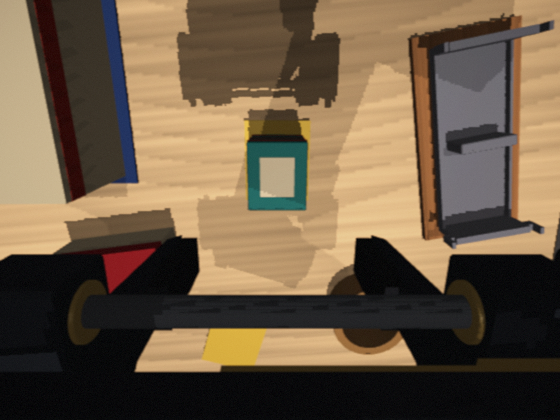

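send_rows(commands=[0.3, 2, 0.3, 0, 0, -2, 60, 0.3, 4, 0.3, 0, 0, -4, 60, 0, 6, 0.3, 0, 0, -6, 60, 0, 6, 0.3, 0, 0, -6, 60, -2.62, 12.25, 0, 0, 0, -11.2, 60, -2.62, 12.25, 0, 0, 0, -11.2, 60, -2.62, 12.25, 0, 0, 0, -11.2, 60, -2.62, 12.25, 0, 0, 0, -11.2, 60, -2.62, 12.25, 0, 0, 0, -11.2, 60, -2.62, 12.25, 0, 0, 0, -11.2, 60, -2.62, 12.25, 0, 0, 0, -11.2, 60, -2.62, 12.25, -1, 0, 0, -11.2, 60, -2.62, 12.25, -2, 0, 0, -11.2, 60, -2.62, 12.25, -2.5, 0, 0, -11.2, 60, -2.62, 12.25, -2.5, 0, 0, -11.2, 60])

```text
t: 46.5
tool_pos: [0.4733, 0.37, 0.1535]
eef_rot: [0.705, 0.028, 0.708, -0.032]
force: [0.0, -0.8, 0.5]
grip_width: 0.0599
```

```bash
python3 - <<'E'
from h import *
print(tool())
cam,p,d=shot("wrist","w24"); trayrel(cam,p,d,(.474,.371),.006)
E
```

```text
(array([0.47330101, 0.36996269, 0.15345002]), array([[-0.00457522,  0.08488895,  0.99637991],
       [-0.00497725,  0.99637607, -0.08491148],
       [-0.99997715, -0.00534773, -0.00413612]]))
ends
0.063 (array([578.4810791 , 359.88427734]), array([102.62516022,  13.37276554]), 84.79362487792969, array([412., 197.]), [[398, 137], [430, 264]])
0.063 (array([372.0652771 , 378.30245972]), array([103.5538559 ,  13.32694149]), 84.9149398803711, array([146., 196.]), [[129, 135], [158, 263]])
fin+
0.049999999999999996 (array([475.57424927, 369.99514771]), array([60.07946396, 11.45764065]), 84.94742584228516, array([279., 196.]), [[272, 161], [286, 232]])
0.049999999999999996 (array([581.90795898, 355.90643311]), array([109.00623322,  18.14418793]), 84.79365539550781, array([410., 196.]), [[395, 136], [430, 264]])
0.049999999999999996 (array([368.06625366, 375.00317383]), array([110.02441406,  17.90754509]), 84.91493225097656, array([148., 195.]), [[129, 134], [162, 263]])
```

View pics/w24.png

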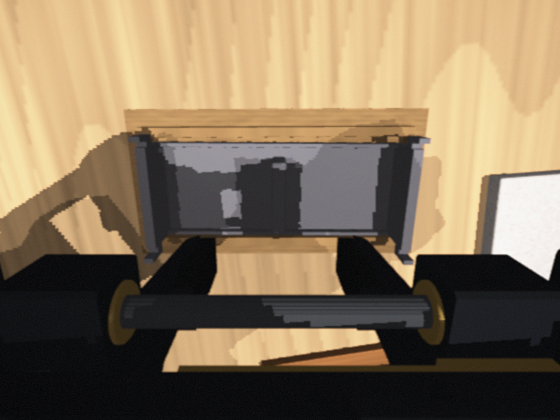

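send_rows(commands=[0.055, 0, -1.2, 0.03, -0.02, 0, 60, 0.055, 0, -2.2, 0.03, -0.02, 0, 60, 0.055, 0, -3, 0.03, -0.02, 0, 60, 0.055, 0, -3.2, 0.03, -0.02, 0, 60, 0.055, 0, -3.2, 0.03, -0.02, 0, 5, 0.055, 0, -3.2, 0.03, -0.02, 0, 5, 0.055, 0, -3.2, 0.03, -0.02, 0, 5, 0.055, 0, -3.2, 0.03, -0.02, 0, 5, 0.055, 0, -3.2, 0.03, -0.02, 0, 5], grip_force=40)

```text
t: 47.68
tool_pos: [0.4759, 0.3706, 0.0271]
eef_rot: [0.707, 0.03, 0.706, -0.03]
force: [-1.7, -0.2, 1.2]
grip_width: 0.0121
```

send_rows(commands=[0, 0, 0.3, 0, 0, 0, 5, 0, 0, 0.8, 0, 0, 0, 5, 0, 0, 1.6, 0, 0, 0, 5, 0, 0, 2.8, 0, 0, 0, 5, 0, 0, 4, 0, 0, 0, 5, 0, 0, 5.5, 0, 0, 0, 5, 0, 0, 6, 0, 0, 0, 5, 0, 0, 6, 0, 0, 0, 5])

```text
t: 48.68
tool_pos: [0.476, 0.3706, 0.2689]
eef_rot: [0.708, 0.031, 0.705, -0.029]
force: [-1.0, 0.5, -2.0]
grip_width: 0.0115
```

```bash
python3 - <<'E'
from h import *
print(tool())
cam,p,d=shot("wrist","w25"); P=cam.cloud(d)
for u in (40,100,276,450,520):
  print(u,P[185:260:25,u].round(3).tolist())
E
```

```text
(array([0.47600334, 0.37063692, 0.26894028]), array([[ 0.00376866,  0.0846731 ,  0.99640166],
       [ 0.00214352,  0.99640576, -0.08468156],
       [-0.9999906 ,  0.00245494,  0.00357361]]))
40 [[0.379, 0.419, 0.282], [0.377, 0.408, 0.284], [0.376, 0.398, 0.287]]
100 [[0.391, 0.412, 0.258], [0.387, 0.399, 0.258], [0.385, 0.385, 0.259]]
276 [[0.479, 0.404, 0.258], [0.479, 0.399, 0.282], [0.478, 0.391, 0.292]]
450 [[0.567, 0.397, 0.258], [0.568, 0.384, 0.259], [0.568, 0.37, 0.259]]
520 [[0.581, 0.402, 0.286], [0.581, 0.392, 0.288], [0.58, 0.382, 0.291]]
```

View pics/w25.png

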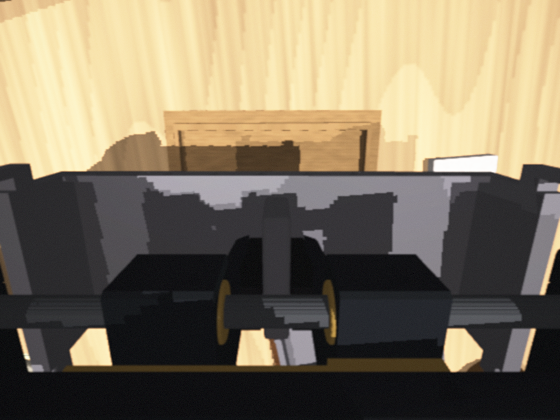

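```bash
python3 - <<'E'
from h import *
cam,p,d=shot("top","t25"); trayrel(cam,p,d)
cam,p,d=shot("scene","s25"); trayrel(cam,p,d)
E
```

```text
ends
fin+
0.054 (array([464.9548645 , 103.32706451]), array([103.54218292,  10.27287674]), -84.1135778427124, array([206., 231.]), [[188, 229], [224, 233]])
0.054 (array([568.22357178, 117.97304535]), array([47.15117264, 13.63129044]), -82.33203077316284, array([204., 195.]), [[196, 193], [212, 198]])
0.054 (array([676.89215088, 124.4833374 ]), array([100.9311142 ,  12.41026974]), -86.87196254730225, array([205., 160.]), [[188, 158], [222, 162]])
ends
0.067 (array([681.89624023, 125.1993103 ]), array([92.94777679, 12.10059261]), -84.0529670715332, array([364., 289.]), [[342, 283], [385, 294]])
0.067 (array([474.07803345, 106.0460968 ]), array([86.67532349, 14.76646042]), -84.36896991729736, array([373., 220.]), [[356, 216], [391, 224]])
fin+
0.054 (array([676.63085938, 122.13806152]), array([101.07023621,  20.16828918]), -84.05298137664795, array([362., 290.]), [[339, 283], [385, 296]])
0.054 (array([574.14581299, 111.2417984 ]), array([59.50126266, 19.13125801]), -84.58142757415771, array([366., 254.]), [[354, 250], [379, 259]])
0.054 (array([465.84344482,  99.89439392]), array([100.83374786,  23.03192711]), -84.36895418167114, array([370., 221.]), [[351, 216], [391, 226]])
```

View pics/t25.png

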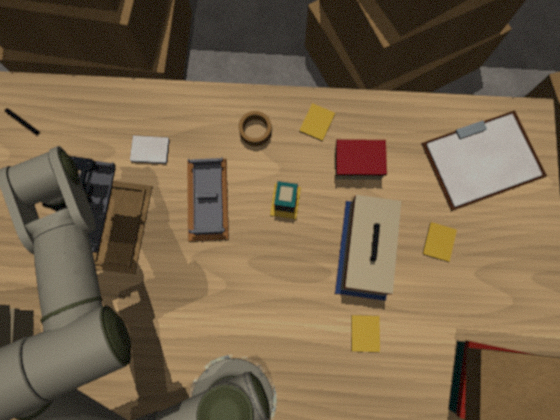

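View pics/s25.png

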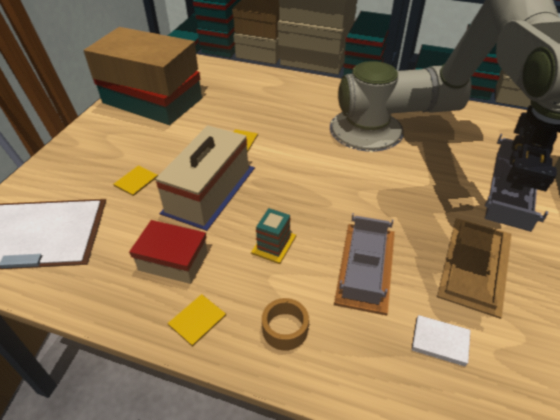

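send_rows(commands=[0.6, -1.5, 0, -0.01, 0.02, 0.3, 5, 1.1, -3, 0, -0.01, 0.02, 0.7, 5, 1.6, -4.5, 0, -0.01, 0.02, 1, 5, 2.35, -6.35, 0, -0.01, 0.02, 1.33, 5, 2.35, -6.35, 0, -0.01, 0.02, 1.33, 5, 2.35, -6.35, 0, -0.01, 0.02, 1.33, 5, 2.35, -6.35, -1.2, -0.01, 0.02, 1.33, 5, 2.35, -6.35, -2.4, -0.01, 0.02, 1.33, 5, 2.35, -6.35, -3.3, -0.01, 0.02, 1.33, 5, 2.35, -6.35, -3.4, -0.01, 0.02, 1.33, 5, 2.35, -6.35, -3.4, -0.01, 0.02, 1.33, 5])

```text
t: 50.2
tool_pos: [0.5697, 0.1173, 0.1307]
eef_rot: [0.705, -0.037, 0.707, 0.035]
force: [-0.1, -0.1, -0.9]
grip_width: 0.0113
```

```bash
python3 - <<'E'
from h import *
print(tool())
cam,p,d=shot("wrist","w26"); 
cam,p,d=shot("scene","s26"); cv2.imwrite("pics/s26c.png",cv2.resize(p[150:350,260:460,::-1],(600,600),interpolation=cv2.INTER_CUBIC))
E
```

```text
(array([0.56969245, 0.11726144, 0.13065236]), array([[-0.00310216, -0.10172099,  0.99480813],
       [-0.0025176 ,  0.99481056,  0.10171339],
       [-0.99999202, -0.002189  , -0.00334215]]))
```

View pics/w26.png

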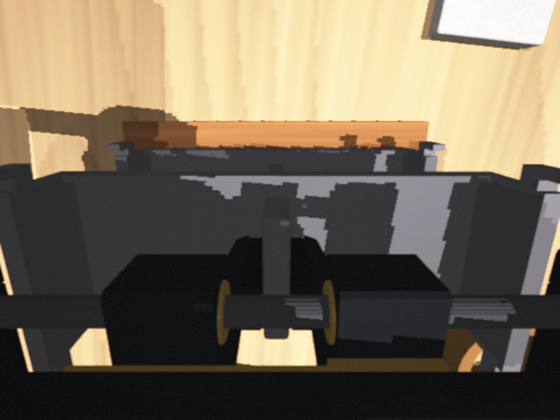

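View pics/s26c.png

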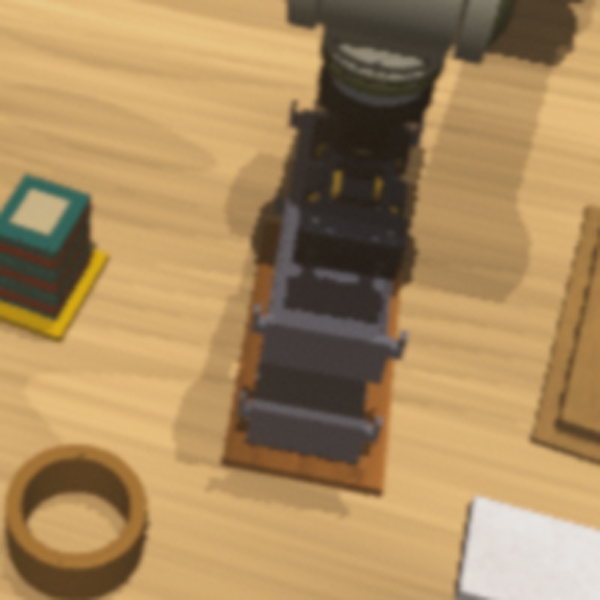

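send_rows(commands=[0.01, -0.02, -0.4, 0, -0.01, 0, 5, 0.01, -0.02, -0.7, 0, -0.01, 0, 5, 0.01, -0.02, -0.9, 0, -0.01, 0, 5, 0.01, -0.02, -1.05, 0, -0.01, 0, 5, 0.01, -0.02, -1.15, 0, -0.01, 0, 5, 0.01, -0.02, -1.25, 0, -0.01, 0, 5, 0.01, -0.02, -1.32, 0, -0.01, 0, 5, 0.01, -0.02, -1.37, 0, -0.01, 0, 5, 0.01, -0.02, -1.39, 0, -0.01, 0, 5, 0.01, -0.02, -1.4, 0, -0.01, 0, 5, 0.01, -0.02, -1.4, 0, -0.01, 0, 5])

```text
t: 51.68
tool_pos: [0.5705, 0.116, 0.0754]
eef_rot: [0.706, -0.037, 0.706, 0.035]
force: [-0.3, -0.2, -1.6]
grip_width: 0.0116
```

send_rows(commands=[0, 0, -0.015, 0, 0, 0, 5, 0, 0, -0.03, 0, 0, 0, 5, 0, 0, -0.04, 0, 0, 0, 5, 0, 0, -0.04, 0, 0, 0, 5])

```text
t: 52.18
tool_pos: [0.5706, 0.116, 0.0751]
eef_rot: [0.707, -0.037, 0.706, 0.035]
force: [-4.2, -1.8, 9.9]
grip_width: 0.0116
```

send_rows(commands=[0, 0, 0.01, 0, 0, 0, 5, 0, 0, 0.01, 0, 0, 0, 40, 0, 0, 0.01, 0, 0, 0, 40, 0, 0, 0.01, 0, 0, 0, 40, 0, 0, 1, 0, 0, 0, 40, 0, 0, 2.5, 0, 0, 0, 40, 0, 0, 4, 0, 0, 0, 40, 0, 0, 5, 0, 0, 0, 40, 0, 0, 5, 0, 0, 0, 40])

```text
t: 53.3
tool_pos: [0.5714, 0.116, 0.2782]
eef_rot: [0.709, -0.037, 0.704, 0.035]
force: [0.8, 0.0, -0.7]
grip_width: 0.0402
```

```bash
python3 - <<'E'
from h import *
print(tool())
cam,p,d=shot("wrist","w27"); trayrel(cam,p,d,o=.054)
P=cam.cloud(d);Z=P[...,2];X,Y=P[...,0],P[...,1];H=hsv(p)
n=(abs(X-.57)<.08)&(abs(Y-.116)<.03)
print('floor z',np.percentile(Z[n&(Z<.08)],[5,50,95]) , 'want .064')
for s in(-1,1): print(np.nanmedian(Z[n&(Z<.08)&(s*(X-.57)>.03)]))
w=(H[...,0]<16)&(H[...,1]>120)&(abs(X-.57)<.15)&(abs(Y-.116)<.09)&(Z>.005)&(Z<.02)
v,u=np.nonzero(w); W=cam.plane(np.c_[u,v],.010)[:,:2]*1000
print(cv2.minAreaRect(W.astype(np.float32)))
E
```

```text
(array([0.57138877, 0.11602939, 0.27819048]), array([[ 0.00771534, -0.10140122,  0.99481569],
       [-0.0027453 ,  0.99483941,  0.10142493],
       [-0.99996647, -0.0035136 ,  0.00739715]]))
ends
0.111 (array([675.14672852, 125.14318085]), array([102.25447845,  11.72836304]), -84.06958341598511, array([377., 178.]), [[369, 130], [388, 229]])
0.111 (array([468.2989502 , 104.37553406]), array([101.74056244,  12.02450943]), -83.84223699569702, array([171., 179.]), [[160, 130], [180, 229]])
fin+
0.098 (array([571.62402344, 114.90381622]), array([59.83201218, 11.76013374]), -84.21940088272095, array([274., 178.]), [[269, 150], [280, 206]])
0.098 (array([678.36151123, 122.39630127]), array([106.50492859,  15.08566666]), -84.06955146789551, array([376., 178.]), [[367, 130], [388, 229]])
0.098 (array([465.64440918, 101.53018188]), array([106.91657257,  15.21710014]), -83.84223222732544, array([173., 177.]), [[160, 129], [182, 229]])
floor z [0.06308423 0.06431609 0.06555832] want .064
0.06426438033713217
0.06434669422752703
((563.82763671875, 165.9273223876953), (249.0475311279297, 20.91571044921875), 5.826879978179932)
```

View pics/w27.png

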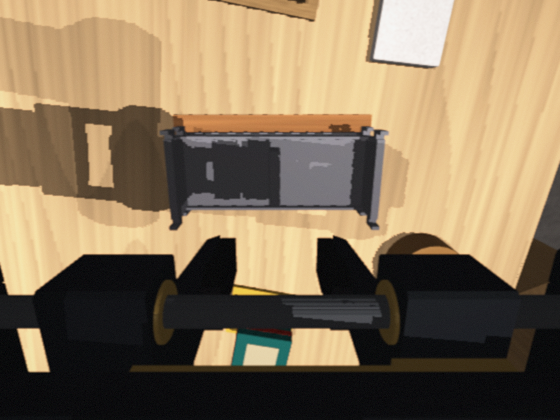

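send_rows(commands=[0, 0, 1.5, 0, 0, 0, 40, 0, -1.5, 1.5, 0, 0, 0, 40, -0.3, -3, 1.5, 0, 0, 0, 40, -0.8, -4.5, 1.5, 0, 0, 0, 40, -1.3, -6, 1.5, 0, 0, 0, 40, -1.8, -7.5, 1.5, 0, 0, 0, 40, -2.3, -9, 1.5, 0, 0, 0, 40, -2.8, -10.5, 1.5, 0, 0, 0, 40, -3.2, -12.5, 1.5, 0, 0, 0, 40, -3.2, -12.5, 1.5, 0, 0, 0, 40, -3.2, -12.5, 1.5, 0, 0, 0, 40])

```text
t: 54.72
tool_pos: [0.4425, -0.3845, 0.3341]
eef_rot: [0.707, -0.035, 0.706, 0.035]
force: [-0.1, 1.4, 0.5]
grip_width: 0.0399
```

```bash
python3 - <<'E'
from h import *
print(tool())
cam,p,d=shot("wrist","w28")
H=hsv(p);P=cam.cloud(d);X,Y,Z=P[...,0],P[...,1],P[...,2]
n=(abs(X-.444)<.2)&(abs(Y+.363)<.12)
rect_at(cam,n&(Z>.114)&(Z<.135),[.124])
B=(H[...,0]>105)&(H[...,0]<130)&(H[...,1]>100)&(Z<.02)&n
v,u=np.nonzero(B); print(len(u),cv2.minAreaRect((cam.plane(np.c_[u,v],.004)[:,:2]*1000).astype(np.float32)))
cam,p,d=shot("scene","s28");cam,p,d=shot("top","t28")
E
```

```text
(array([ 0.44248654, -0.38453295,  0.33405403]), array([[ 1.57802843e-03, -9.97325682e-02,  9.95013027e-01],
       [-2.85955120e-04,  9.95014181e-01,  9.97331373e-02],
       [-9.99998714e-01, -4.41910796e-04,  1.54164163e-03]]))
0.124 (array([ 444.55871582, -363.43917847]), array([256.26635742, 126.23947906]), -4.9877166748046875, array([277., 149.]), [[160, 73], [405, 225]])
1005 ((448.29901123046875, -290.71881103515625), (7.367851734161377, 276.1604919433594), 84.99655151367188)
```

View pics/w28.png

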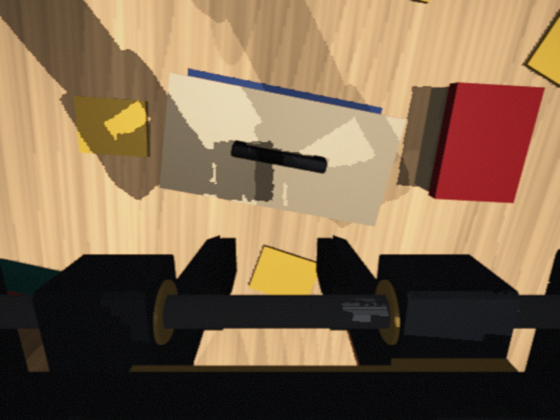

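View pics/s28.png

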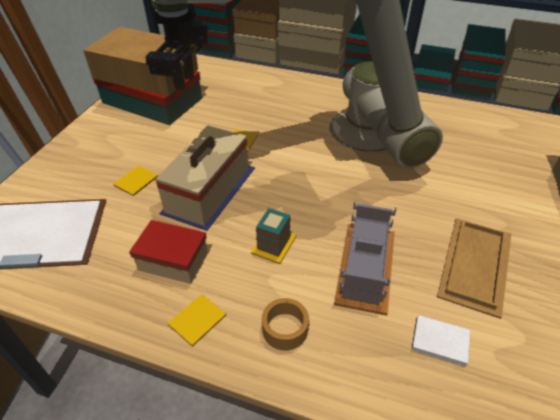

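View pics/t28.png

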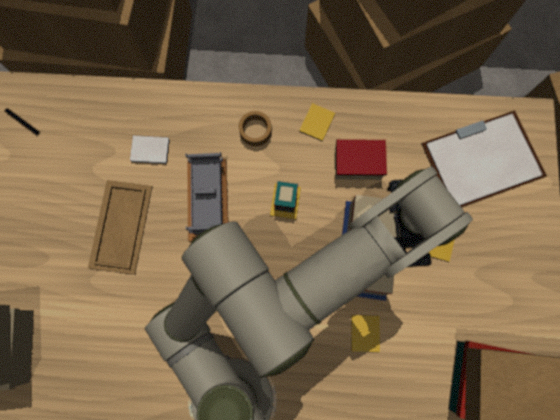

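```bash
python3 -c "
from cell import *
print(finish_job())"
```

```text
the job is handed in; nothing more can be done
None
```

I unpacked the stock box in the order asked and handed the job in at about 55 s, with the gripper clear of everything. The start held three cartons; carton_2 was absent.

What the last checks showed:

| Item | Result |
|---|---|
| **Lid** | Standing upright on the blue mat, about 2–3 mm off its centre and square to it. |
| **Cartons** | Carton 1, carton 4 and carton 3 in one pile (bottom to top), lying flat. Centres are within about 1.5 mm of each other and of the yellow board's centre, and the yaw matches the board. |
| **Upper tray** | About 1–2 mm off the centre of the wooden board and within about 0.5° of square when it was set down. |
| **Lower tray** | Nested fully on the upper one: floor at 64.3 mm against 64 mm expected, and level. Centre about 2–3 mm off the board's centre. |
| **Tape roll, shoe box, label pad** | Untouched. |

- **Disagreement between cameras:** the wrist and fixed cameras differed by about 2 mm in y throughout.
- **Upper tray, in the box:** it slid about 10 mm within its play as I lifted out the first carton, so I measured it again before gripping it.
- **Upper tray, on the board:** it once looked knocked aside, but a closer look showed this was only perspective. I saw no real knock.
- **Not checked:** the wooden board's far edge was out of sight after the final nesting. The lower tray's offset therefore uses an earlier measurement of the board.

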